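# Sort bed-clamp bolts by thread pitch in the gauge case

### The job

A ward technician is sorting bed-clamp bolts: first lift the lid of the gauge case all the way open until it rests on its stop, then raise the arm of the small lamp to 60 degrees above level so that it stays there by itself. After that, lay every bolt from the mat, heads towards the front (handle side) of the case, in a free lane of the notched gauge plate that matches its thread pitch (8 mm pitch on the blue plate, 12 mm pitch on the yellow plate), so that the teeth drop fully home between the ridges and the bolt lies level. Leave the lid open and the lamp set, and leave the bottle and the tub alone.

Things in the scene. Friction and masses are not known exactly. Their poses are not given: they have to be found in the camera images.
- case: grey plastic case fixed on the table, 142 x 298 mm, 50 mm high, walls and floor 6 mm. Origin under its centre; -x is its front (the side of the lid's handle, which looks to the robot's right), +x its hinge side, y along its length. Both gauge plates stand on its floor.
- lid (a joint): blue lid of the case, 350 g: hinge angle in rad, 0 shut, 1.9 fully open on its stop (leaning outward past upright, where it stays by its weight). Short of upright it falls shut when let go.
- lid_handle (a point): middle of the lid's black carrying bar, a round bar 10 mm diameter, 100 mm long, parallel to the hinge and 30 mm beyond the lid's front edge in the plane of the lid, 172 mm from the hinge; 54 mm above the table when shut, free to turn between gripping fingers. 25 mm of free space between the bar and the lid's edge.
- lid_hinge (a point): point on the lid's hinge line, at mid length (hinge axis level, along the case's y); the bar is 4 mm higher than this line when the lid is shut.
- lamp_arm (a joint): lamp arm angle in rad above level: 0 level, 1.5 top; 60 degrees is 1.047. A stiff friction hinge (about 0.32 N m, some 2 to 3 N at the tube) holds it wherever it is left.
- lamp_tube (a point): middle of the white LED tube, 18 mm diameter, 90 mm long, across the end of the lamp's steel fork arm, parallel to the hinge, 160 mm from it; the fork's rods (10 mm diameter) meet it 36 mm either side of the middle, so the middle 50 mm is free to grip. The tube turns between gripping fingers.
- lamp_hinge (a point): middle of the lamp's hinge line (level), 50 mm above the table, over the white base 90 x 110 mm, which is fixed; the arm points away from the robot, to its right of the mat.
- gauge_fine: Blue gauge plate, 124 x 124 x 4 mm, fixed in the case. Origin under it; x from the case's front to its hinge side, y along the case. Three lanes along x, one bolt each, at y = -42, 0, 42 mm; each has a V-notched shank rest, 4 mm wide, at x = -17 and three V-notched teeth 2 mm wide at x = 30, 38, 46 (8 mm pitch). V's 90 degrees, open upward, tops 25 mm above the origin.
- fine_seat (a point): Where a seated bolt's origin lies in the middle lane of the 8 mm pitch plate (other lanes: 42 mm along the plate's y), 24 mm above the plate's origin; the bolt is level, its +x (thread) along the plate's +x, head to the front. Play along the axis 1.5 mm either way; a seat 8 mm nearer the front counts too. Wrong pitch, or ridges on top of the teeth: the thread end rides about 6 mm high.
- gauge_coarse: Yellow gauge plate, 124 x 124 x 4 mm, fixed in the case. Origin under it; x from the case's front to its hinge side, y along the case. Three lanes along x, one bolt each, at y = -42, 0, 42 mm; each has a V-notched shank rest, 4 mm wide, at x = -17 and three V-notched teeth 4 mm wide at x = 30, 42, 54 (12 mm pitch). V's 90 degrees, open upward, tops 25 mm above the origin.
- coarse_seat (a point): Where a seated bolt's origin lies in the middle lane of the 12 mm pitch plate (other lanes: 42 mm along the plate's y), 24 mm above the plate's origin; the bolt is level, its +x (thread) along the plate's +x, head to the front. Play along the axis 2.5 mm either way. Wrong pitch, or ridges on top of the teeth: the thread end rides about 6 mm high.
- fine1: Bright steel bolt, 104 mm, 220 g, on its side, axis 12 mm up. Origin on the axis, mid shank (grip here; centre of mass 6 mm threadward); +x along the axis to the threaded end. Square head, 24 x 24 mm, x = -42 to -22; plain shank, 16 mm dia, to 22; thread to 62: core 16 mm, ridges 24 mm dia, 3 mm wide. FINE: five ridges 8 mm apart, x = 26, 34, 42, 50, 58. May be absent.
- coarse1: Yellow brass-plated bolt, 104 mm, 220 g, on its side, axis 12 mm up. Origin on the axis, mid shank (grip here; centre of mass 6 mm threadward); +x along the axis to the threaded end. Square head, 24 x 24 mm, x = -42 to -22; plain shank, 16 mm dia, to 22; thread to 62: core 16 mm, ridges 24 mm dia, 3 mm wide. COARSE: four ridges 12 mm apart, x = 24, 36, 48, 60. May be absent.
- fine2: Bright steel bolt, 104 mm, 220 g, on its side, axis 12 mm up. Origin on the axis, mid shank (grip here; centre of mass 6 mm threadward); +x along the axis to the threaded end. Square head, 24 x 24 mm, x = -42 to -22; plain shank, 16 mm dia, to 22; thread to 62: core 16 mm, ridges 24 mm dia, 3 mm wide. FINE: five ridges 8 mm apart, x = 26, 34, 42, 50, 58. May be absent.
- coarse2: Yellow brass-plated bolt, 104 mm, 220 g, on its side, axis 12 mm up. Origin on the axis, mid shank (grip here; centre of mass 6 mm threadward); +x along the axis to the threaded end. Square head, 24 x 24 mm, x = -42 to -22; plain shank, 16 mm dia, to 22; thread to 62: core 16 mm, ridges 24 mm dia, 3 mm wide. COARSE: four ridges 12 mm apart, x = 24, 36, 48, 60. May be absent.
- fine3: Bright steel bolt, 104 mm, 220 g, on its side, axis 12 mm up. Origin on the axis, mid shank (grip here; centre of mass 6 mm threadward); +x along the axis to the threaded end. Square head, 24 x 24 mm, x = -42 to -22; plain shank, 16 mm dia, to 22; thread to 62: core 16 mm, ridges 24 mm dia, 3 mm wide. FINE: five ridges 8 mm apart, x = 26, 34, 42, 50, 58. May be absent.
- coarse3: Yellow brass-plated bolt, 104 mm, 220 g, on its side, axis 12 mm up. Origin on the axis, mid shank (grip here; centre of mass 6 mm threadward); +x along the axis to the threaded end. Square head, 24 x 24 mm, x = -42 to -22; plain shank, 16 mm dia, to 22; thread to 62: core 16 mm, ridges 24 mm dia, 3 mm wide. COARSE: four ridges 12 mm apart, x = 24, 36, 48, 60. May be absent.
- mat: blue parts mat fixed on the table, 270 x 245 mm, 3 mm thick, on which the bolts lie at the start; origin under its centre, x along its length.
- bottle: yellow-capped water bottle, 62 mm diameter, 190 mm tall, origin under it: leave alone.
- tub: white lidded food tub, 80 mm diameter, 55 mm tall, origin under it: leave alone.

How it is judged (in metres and radians):
On the way, in this order (a step that is already met when the one before it is completed fails the run):
1. the lid rests on its stop, fully open (value of joint lid above 1.82 rad and velocity of joint lid between -0.1 and 0.1 rad/s), for 0.3 s.
2. the lamp arm stands at 60 degrees, within 5, and is still (all of step 1 and value of joint lamp_arm between 0.957198 and 1.1372 rad and velocity of joint lamp_arm between -0.05 and 0.05 rad/s), for 0.5 s.
At the end, for the whole second after the job is handed in: Lid on its stop (over 1.82 rad); lamp arm still at 60 degrees within 5; every bolt at rest in the plate of its pitch, head to the front, axis 22 to 26 mm above the plate's origin, within 0.05 rad of the lane, its origin 11 mm in front of to 6 mm behind the plate's (all of step 2 and z of fine1 in the frame of gauge_fine between 0.022 and 0.026 m and x of fine1 in the frame of gauge_fine between -0.011 and 0.006 m and y of fine1 in the frame of gauge_fine between -0.05 and 0.05 m and angle between the x axis of each of fine1, fine2, fine3 and the x axis of gauge_fine, either way round below 0.05 rad and linear speed of each of fine1, fine2, fine3, coarse1, coarse2, coarse3 below 0.02 m/s and z of fine2 in the frame of gauge_fine between 0.022 and 0.026 m and x of fine2 in the frame of gauge_fine between -0.011 and 0.006 m and y of fine2 in the frame of gauge_fine between -0.05 and 0.05 m and z of fine3 in the frame of gauge_fine between 0.022 and 0.026 m and x of fine3 in the frame of gauge_fine between -0.011 and 0.006 m and y of fine3 in the frame of gauge_fine between -0.05 and 0.05 m and z of coarse1 in the frame of gauge_coarse between 0.022 and 0.026 m and x of coarse1 in the frame of gauge_coarse between -0.011 and 0.006 m and y of coarse1 in the frame of gauge_coarse between -0.05 and 0.05 m and angle between the x axis of each of coarse1, coarse2, coarse3 and the x axis of gauge_coarse, either way round below 0.05 rad and z of coarse2 in the frame of gauge_coarse between 0.022 and 0.026 m and x of coarse2 in the frame of gauge_coarse between -0.011 and 0.006 m and y of coarse2 in the frame of gauge_coarse between -0.05 and 0.05 m and z of coarse3 in the frame of gauge_coarse between 0.022 and 0.026 m and x of coarse3 in the frame of gauge_coarse between -0.011 and 0.006 m and y of coarse3 in the frame of gauge_coarse between -0.05 and 0.05 m); the robot touches nothing.
It fails at once if the bottle or the tub is moved by more than 4 cm (distance of any of bottle, tub from where it was at the start of the episode above 0.04 m).
Of fine1, coarse1, fine2, coarse2, fine3, coarse3 only 4 to 6 are there at a start; the rules pass over those that are not, and their reading is None.
At some moment in a run one of fine1, coarse1, fine2, coarse2, fine3, coarse3 may be knocked a few centimetres aside while the robot is not near it.
Once in a run the grip may slacken for a moment while it holds something.
It also fails if it takes over 210 s, if anything falls off the work surface, if the arm or the gripper's body presses on something with over 40 N, if the wrist force passes 120 N, or if a joint passes its speed limit or range.

### The arm

A 6-joint arm with a two-finger parallel gripper is mounted at the origin on the work surface. World frame = base frame: x ahead of the robot, y to its left, z up, the work surface at z = 0. Lengths are in mm, angles in rad, forces in N, time in s.
With the tool pointing down it reaches from about 350 to 975 mm from the base axis. Payload 7.1 kg.
Tool frame: the origin (TCP) lies on the centre line of the jaws, within the pads' length; the fingertips stand 8 mm ahead of it and the grasp point (between the pads) lies 11 mm behind it; z points along the fingers, x is the direction in which the jaws open and shut, and the axes are right-handed (so a half turn about z gives the same grasp; the last joint's range is limited). The gripper opens to 88 mm and grips with 3 to 60 N. Pads are 20 mm wide; open, the fingers measure 115 mm over their backs; the gripper's body (75 mm by 178 mm) begins 61 mm behind the grasp point.
Start: joints at [-1.363, 0.423, 1.63, -0, 1.089, -0.019], TCP at [140.557, -608.973, 230.675] pointing down, gripper open.
Joint ranges: [-3, 3], [-0.9, 2.11], [0.09, 2.58], [-1.31, 4.45], [0.11, 2.69], [-2.54, 2.54]. Speed limits (rad/s): [2.39, 2.39, 3.01, 3.14, 3.14, 3.14].

### API

Orientations are given as a rotation vector (axis times angle).
In Python, from workcell import ctrl gives the robot as it stands.
- The arm moves only by the shell command python3 -m handwheel 'ROWS'. ROWS is JSON, a list of rows, each a list of 3 entries, a list of its own where there are three numbers: the turn, a rotation vector about the tool's x, y, z in rad, then the shift along the tool's x, y, z in mm, then the opening, from 0 (shut) to 1 (fully open). In form: [[[ax, ay, az], [tx, ty, tz], jaw], ...]. A call has exactly 10 rows; each row shifts and turns the pose as measured when the row begins, along the tool's axes as they then stand; what a row does not reach is not made up. A row lasts 1/12 s, in which the tool goes at most 41.7 mm and 7.16 degrees, less where a joint would pass 70% of its speed; a pose out of reach is approached as far as the arm can. A call with a gripper value outside its range is refused whole. The fingers move at their own pace and stop on an object; the grip force is fixed at half the most. Time passes only in rows, so rows that do not move let the fingers close, or fill a call up. It gives the time, the measured TCP pose, the force and the opening at its end, in the units of the state.
- ctrl.get_obs(): the state, without advancing time (a new reading comes with each control period).
- ctrl.get_image(name): name is "scene" or "top" or "wrist"; returns a dict with "pixels" (384x512x3 uint8, red, green, blue), "camera_matrix" (3x3 intrinsics, pixels), "rvec" (rotation vector, rad) and "tvec" (3), from world to camera coordinates, as OpenCV has them. Camera axes: x right, y down, z forward; pixel columns grow to the right and rows downward; lengths in mm; the calibration is good to about 2 mm. A picture is of the moment at which its call begins. There is no depth.
- ctrl.close_job(): hands the job in, once; it reports no verdict.
Trained networks look in a picture, given as the dict that the camera call returned (one of the last four; its "shot" number tells which), for a name from the list of things; names that differ only in an ending like _2 or _b are one class to them, and where a whole thing is asked for, a point or a joint stands for the part that bears it (a point fixed in the world has none). Each returns a list of dicts, best first, with "score" (0 to 1); they miss things now and then, are a little off and sometimes report something else, mostly with a low value. They report only what shows in the picture. A call takes as long as a camera call.
- ctrl.look_for(picture, query): "position" ([x, y, z] in mm, in the coordinates of the camera as it stood for that picture, good to about 4 mm: the middle of the surface that is visible of it).
- ctrl.spot_point(picture, query): "position" ([x, y, z] in mm, in the coordinates of the camera as it stood for that picture, good to about 4 mm: a listed point, or the origin of a listed thing).
The state is a dict: "t": time; "qpos": joint angles; "qvel": joint speeds; "joint_torque": joint torques, N m; "ee_pos": TCP position; "orientation": TCP orientation; "ft_force": force on the tool from outside, world axes, zero at the start; "moment": the same for the moment, N m; "width": finger opening in mm.
Only numpy, scipy, OpenCV 4.12 (cv2) and the standard library are available. Lean on these libraries where they do the work, as an engineer would, in place of code of your own. Each camera call takes 0.05 s, during which the arm holds its last target.

## Working session

There is one attempt and no reset: what is moved stays moved. The work goes in short steps, Python scripts to look and compute and a shell command to move; the robot and the scene stay as the last step left them, time stands still between calls to the robot, and variables do not carry over. Pictures are saved under pics/ and viewed, and the job is handed in when it is done.

I'll start with the state and a picture from each camera.

```bash
ls; mkdir -p pics; python3 - <<'E'
from workcell import ctrl
import cv2
o=ctrl.get_obs(); print({k:(o[k]) for k in o})
for n in ["scene","top","wrist"]:
    p=ctrl.get_image(n); cv2.imwrite(f"pics/a_{n}.png",p["pixels"][:,:,::-1]); print(n,p["shot"],p["camera_matrix"],p["rvec"],p["tvec"])
E
```

```text
pics
{'t': 0.0, 'qpos': array([-1.36302943e+00,  4.23843196e-01,  1.63073506e+00, -9.97691827e-06,
        1.08860683e+00, -1.90022177e-02]), 'qvel': array([-1.10457620e-03, -9.93470614e-04,  3.81208208e-04,  1.32324815e-03,
        1.78075478e-05,  1.14606725e-04]), 'joint_torque': array([-3.72312516e-04, -5.44634628e+01, -2.73666251e+01,  6.44262764e-02,
        2.27873161e-02, -1.37520647e-04]), 'ee_pos': array([ 140.42126903, -608.42965024,  229.88252615]), 'orientation': array([-2.45773025e+00,  1.95520579e+00,  1.93579668e-03]), 'ft_force': array([-0.04586081, -0.40204739,  0.08177713]), 'moment': array([0.02465748, 0.03610801, 0.01203201]), 'width': 87.88279384607198}
scene 1 [[354.58551395   0.         255.51301516]
 [  0.         354.58551395 190.38627363]
 [  0.           0.           1.        ]] [ 2.22739155  0.89022567 -0.34378477] [-381.77072499 -293.99607146 1372.00191886]
top 2 [[426.25790109   0.         257.43099743]
 [  0.         426.25790109 195.50640464]
 [  0.           0.           1.        ]] [ 2.21841947 -2.16092665  0.09366196] [ -88.45000022  600.90674311 1329.74788171]
wrist 3 [[291.10202354   0.         254.01178934]
 [  0.         291.10202354 190.30270947]
 [  0.           0.           1.        ]] [-2.2576618   1.79603087  0.28303131] [-623.74755839  -38.2241446   391.64351445]
```

View pics/a_scene.png

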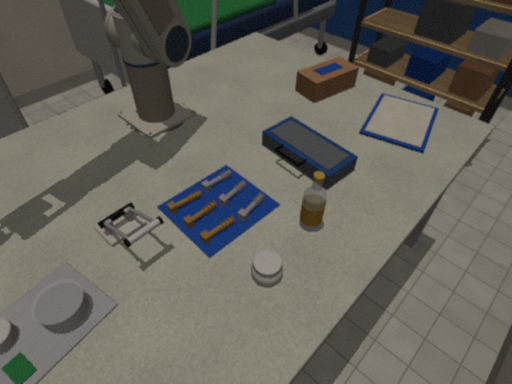

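View pics/a_top.png

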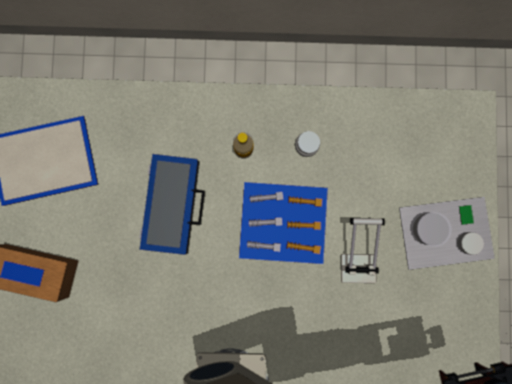

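View pics/a_wrist.png

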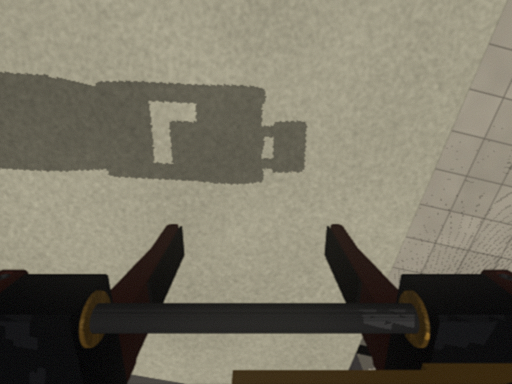

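The pictures show:
- **Top:** all six bolts lie on the mat around px (240-325, 190-255). The steel ones are on the left and the brass on the right.
- **Case:** shut, around (170,205), with its handle at (200,207).
- **Lamp:** hinge at (360,268), tube at (367,220).
- **Bottle and tub:** at (243,143) and (308,143).

Next I'll run the networks.

```bash
cat > h.py <<'E'
import numpy as np, cv2, json
from scipy.spatial.transform import Rotation as R
from workcell import ctrl
def towld(p,x):
    Rm=R.from_rotvec(np.ravel(p["rvec"])).as_matrix(); return Rm.T@(np.asarray(x)-np.ravel(p["tvec"]))
def proj(p,X):
    return cv2.projectPoints(np.float64(X).reshape(-1,1,3),np.float64(p["rvec"]),np.float64(p["tvec"]),p["camera_matrix"],None)[0].reshape(-1,2)
def ray(p,uv,z):
    Rm=R.from_rotvec(np.ravel(p["rvec"])).as_matrix(); c=-Rm.T@np.ravel(p["tvec"])
    d=Rm.T@np.linalg.inv(p["camera_matrix"])@np.array([uv[0],uv[1],1.]); return c+d*(z-c[2])/d[2]
def spot(p,q,f="spot_point"):
    return [(round(r["score"],2),np.round(towld(p,r["position"]),1).tolist()) for r in getattr(ctrl,f)(p,q)]
def save(p,n,s=1):
    im=p["pixels"][:,:,::-1]; cv2.imwrite(f"pics/{n}.png",cv2.resize(im,None,fx=s,fy=s,interpolation=cv2.INTER_CUBIC) if s!=1 else im)
def pose():
    o=ctrl.get_obs(); return np.array(o["ee_pos"]),R.from_rotvec(o["orientation"]),o
def down(yaw):
    "tool down with jaw (tool x) direction at world yaw"
    x=np.array([np.cos(yaw),np.sin(yaw),0]);z=np.array([0,0,-1.]);return R.from_matrix(np.stack([x,np.cross(z,x),z],1))
def st():
    p,r,o=pose(); M=r.as_matrix()
    print("t %.2f"%o["t"],"pos",np.round(p,1),"x",np.round(M[:,0],3),"z",np.round(M[:,2],3),"F",np.round(o["ft_force"],1),"w %.1f"%o["width"],"q",np.round(o["qpos"],2))
def go(P,Rt,label="",n=None):
    "print tool-axis shift and turn needed"
    p,r,o=pose(); d=r.inv().apply(np.array(P)-p); w=(r.inv()*Rt).as_rotvec()
    print(label,"turn",np.round(w,3),"shift",np.round(d,1),"rows>=%.1f"%max(np.linalg.norm(d)/41.7,np.linalg.norm(w)/.125))
E
python3 - <<'E'
from h import *
names=["case","lid_handle","lid_hinge","lamp_tube","lamp_hinge","gauge_fine","gauge_coarse","fine1","coarse1","mat","bottle","tub"]
for c in ["top","scene"]:
    p=ctrl.get_image(c)
    for n in names: print(c,n,spot(p,n))
    for n in ["fine1","coarse1","lamp_tube","lid_handle"]: print(c,"look",n,spot(p,n,"look_for"))
st()
E
```

```text
top case [(0.87, [566.7, 202.0, 0.9])]
top lid_handle [(0.8, [560.6, 101.5, 56.6])]
top lid_hinge [(0.79, [573.7, 274.3, 51.4])]
top lamp_tube [(0.45, [753.3, -22.3, 1.3]), (0.44, [599.2, -109.8, 15.8]), (0.28, [775.0, -227.2, 0.3])]
top lamp_hinge [(0.64, [382.4, -398.4, 47.6])]
top gauge_fine []
top gauge_coarse [(0.63, [445.2, -105.2, 15.4])]
top fine1 [(0.61, [443.3, -104.3, 17.7]), (0.58, [517.7, -107.8, 15.7]), (0.55, [525.1, -156.4, 1.8])]
top coarse1 [(0.63, [591.4, -231.9, 19.3]), (0.6, [577.2, 275.1, 52.3]), (0.59, [445.7, -234.3, 16.9])]
top mat [(0.84, [523.4, -156.5, 1.2])]
top bottle [(0.9, [754.9, -24.8, 2.9])]
top tub [(0.61, [775.4, -226.1, -1.0])]
top look fine1 [(0.74, [444.7, -98.6, 25.1]), (0.65, [516.8, -94.1, 24.0]), (0.57, [595.5, -102.0, 20.6]), (0.4, [446.8, -227.5, 22.8])]
top look coarse1 [(0.71, [448.5, -228.8, 24.1]), (0.49, [591.1, -228.2, 25.3]), (0.47, [513.9, -226.1, 23.6]), (0.47, [467.3, -395.3, 87.5])]
top look lamp_tube [(0.64, [767.7, -223.4, 56.1]), (0.56, [465.6, -395.2, 91.7])]
top look lid_handle [(0.92, [567.6, 201.4, 59.0])]
scene case [(0
[... 436 characters left out ...]
, 15.0]), (0.62, [518.5, -228.3, 11.6])]
scene mat [(0.68, [519.9, -156.6, 0.4])]
scene bottle [(0.73, [444.2, -229.6, 14.3]), (0.56, [750.5, -20.4, 5.0])]
scene tub [(0.73, [778.0, -226.0, -4.2])]
scene look fine1 [(0.77, [605.7, -106.3, 19.6]), (0.64, [448.8, -102.4, 22.0]), (0.49, [519.4, -111.5, 22.1])]
scene look coarse1 [(0.82, [520.7, -228.5, 18.3]), (0.53, [450.0, -228.6, 22.3]), (0.51, [596.2, -230.0, 22.8]), (0.29, [495.4, -399.5, 102.1])]
scene look lamp_tube [(0.76, [497.0, -396.0, 99.3])]
scene look lid_handle [(0.84, [585.6, 188.8, 60.8])]
t 1.85 pos [ 140.6 -609.   230.7] x [ 0.225 -0.974  0.   ] z [-0. -0. -1.] F [ 0.3 -0.4 -0.9] w 87.8 q [-1.36  0.42  1.63 -0.    1.09 -0.02]
```

```bash
python3 - <<'E'
from h import *
p=ctrl.get_image("wrist"); P,r,o=pose()
c=towld(p,[0,0,0]); print("cam in tool",r.inv().apply(c-P)); 
Rc=R.from_rotvec(np.ravel(p["rvec"])).inv(); print((r.inv()*Rc).as_matrix().round(3))
t=ctrl.get_image("top"); save(t,"top2",1)
im=t["pixels"][:,:,::-1][130:300,100:420]; cv2.imwrite("pics/topcrop.png",cv2.resize(im,None,fx=2.5,fy=2.5,interpolation=cv2.INTER_CUBIC))
go([561,102,230],down(np.radians(-94.2)),"handle above")
print(r.apply([1,0,0]),r.apply([0,1,0]))
E
```

```text
cam in tool [  -0.62204498  -83.52446182 -153.95782214]
[[ 1.    -0.     0.   ]
 [ 0.     0.952  0.306]
 [-0.    -0.306  0.952]]
handle above turn [0.  0.  0.3] shift [-598.2 -569.6    0.7] rows>=19.8
[ 2.24827733e-01 -9.74398527e-01  6.96337625e-06] [-9.74398527e-01 -2.24827733e-01  1.11035742e-05]
```

View pics/topcrop.png

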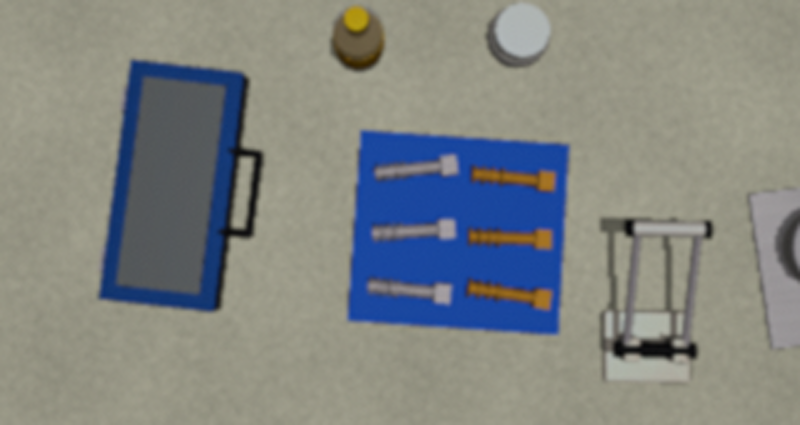

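```bash
python3 -m handwheel '[[[0,0,0],[-29,-27,0],1],[[0,0,0],[-29,-27,0],1],[[0,0,0],[-29,-27,0],1],[[0,0,0],[-29,-27,0],1],[[0,0,0],[-29,-27,0],1],[[0,0,0],[-29,-27,0],1],[[0,0,0],[-29,-27,0],1],[[0,0,0],[-29,-27,0],1],[[0,0,0],[-29,-27,0],1],[[0,0,0],[-29,-27,0],1]]'
python3 - <<'E'
from h import *
st(); go([561,102,230],down(np.radians(-94.2)),"handle above")
E
```

```text
t: 2.78
ee_pos: [342.8, -259.8, 229.9]
orientation: [2.443, -1.969, 0.011]
ft_force: [0.5, 0.2, -0.1]
width: 87.7
t 2.78 pos [ 342.8 -259.8  229.9] x [ 0.213 -0.977  0.008] z [ 0.003 -0.008 -1.   ] F [ 0.5  0.2 -0.1] w 87.7 q [-0.67  0.13  2.05 -0.    0.96  0.69]
handle above turn [-0.002 -0.008  0.288] shift [-307.1 -290.1   -2.2] rows>=10.1
```

```bash
python3 -m handwheel '[[[0,0,0],[-29,-28,0],1],[[0,0,0],[-29,-28,0],1],[[0,0,0],[-29,-28,0],1],[[0,0,0],[-29,-28,0],1],[[0,0,0],[-29,-28,0],1],[[0,0,0],[-29,-28,0],1],[[0,0,0],[-29,-28,0],1],[[0,0,0],[-29,-28,0],1],[[0,0,0],[-29,-28,0],1],[[0,0,0],[-29,-28,0],1]]'
python3 -m handwheel '[[[0,0,0.096],[0,0,0],0.28],[[0,0,0.096],[0,0,0],0.28],[[0,0,0.096],[0,0,0],0.28],[[0,0,0],[0,0,0],0.28],[[0,0,0],[0,0,0],0.28],[[0,0,0],[0,0,0],0.28],[[0,0,0],[0,0,0],0.28],[[0,0,0],[0,0,0],0.28],[[0,0,0],[0,0,0],0.28],[[0,0,0],[0,0,0],0.28]]'
python3 - <<'E'
from h import *
st(); go([561,102,230],down(np.radians(-94.2)),"handle above")
p=ctrl.get_image("wrist"); save(p,"w1",1.5)
for n in ["lid_handle","lid_hinge","case"]: print(n,spot(p,n))
p=ctrl.get_image("scene")
for n in ["lid_handle","lid_hinge","case"]: print(n,spot(p,n))
E
```

```text
t: 3.62
ee_pos: [558.7, 97.2, 231.4]
orientation: [2.446, -1.969, 0.023]
ft_force: [0.6, -0.1, 0.3]
width: 88.3
t: 4.45
ee_pos: [563.2, 105.7, 231.6]
orientation: [-2.143, 2.29, -0.025]
ft_force: [-1.1, -0.0, 0.4]
width: 25.9
t 4.45 pos [563.2 105.7 231.6] x [-0.066 -0.998  0.007] z [ 0.015 -0.008 -1.   ] F [-1.1 -0.   0.4] w 25.9 q [ 0.17  0.34  1.75 -0.01  1.03  1.81]
handle above turn [-0.015 -0.007  0.007] shift [3.8 2.  1.6] rows>=0.1
lid_handle [(0.93, [560.7, 102.1, 55.1]), (0.67, [516.3, -156.5, -5.9])]
lid_hinge [(0.83, [573.5, 270.7, 50.5])]
case []
lid_handle [(0.71, [564.0, 102.7, 52.6])]
lid_hinge [(0.95, [580.8, 272.4, 51.6]), (0.41, [518.7, -107.6, 17.0])]
case [(0.56, [568.9, 202.3, -4.5]), (0.46, [381.9, -391.9, 51.5])]
```

View pics/w1.png

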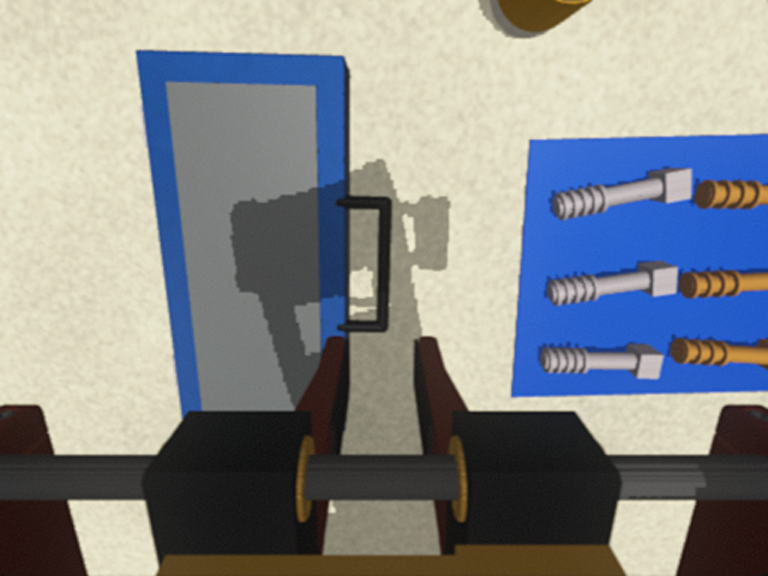

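```bash
python3 - <<'E'
from h import *
p=ctrl.get_image("wrist")
for uv in [(388,203),(384,325),(344,58),(322,326),(137,52),(182,410)]:
    print(uv,ray(p,np.array(uv)/1.5,54).round(1))
a=ray(p,np.array([388,203])/1.5,54)-ray(p,np.array([384,325])/1.5,54); print(np.degrees(np.arctan2(a[1],a[0])))
t=ctrl.get_image("top")
for uv in [(131,61),(245,73),(216,309),(100,298)]: print("top",ray(t,(np.array(uv)+.5)/2.5-.5+np.array([100,130]),50).round(1))
go([561.2,102.2,150],down(np.radians(-94.3)))
E
```

```text
(388, 203) [607.2  96.6  54. ]
(384, 325) [508.7 106.   54. ]
(344, 58) [707.5 120.7  54. ]
(322, 326) [511.4 156.7  54. ]
(137, 52) [720.4 261.2  54. ]
(182, 410) [441.7 286.3  54. ]
-5.444727406626289
top [721.7 259.6  50. ]
top [710.6 117.   50. ]
top [417.3 142.1  50. ]
top [427.1 284.6  50. ]
 turn [-0.015 -0.007  0.009] shift [ 3.3  3.  81.5] rows>=2.0
```

```bash
python3 -m handwheel '[[[-0.015,-0.007,0.013],[3,2,15],0.28],[[0,0,0],[0,0,20],0.28],[[0,0,0],[0,0,20],0.28],[[0,0,0],[0,0,20],0.28],[[0,0,0],[0,0,20],0.28],[[0,0,0],[0,0,10],0.28],[[0,0,0],[0,0,0],0.28],[[0,0,0],[0,0,0],0.28],[[0,0,0],[0,0,0],0.28],[[0,0,0],[0,0,0],0.28]]'
python3 - <<'E'
from h import *
st(); go([560.7,102,47],down(np.radians(-95)))
p=ctrl.get_image("wrist"); save(p,"w2",1.5);print(spot(p,"lid_handle"))
E
```

```text
t: 5.78
ee_pos: [560.3, 101.6, 118.3]
orientation: [2.124, -2.313, -0.008]
ft_force: [0.3, 0.2, 0.6]
width: 24.4
t 5.78 pos [560.3 101.6 118.3] x [-0.085 -0.996 -0.003] z [-0.004  0.003 -1.   ] F [0.3 0.2 0.6] w 24.4 q [0.16 0.5  1.82 0.   0.82 1.81]
 turn [0.005 0.003 0.002] shift [-0.3 -0.6 71.3] rows>=1.7
[(0.84, [557.9, 105.6, 54.1])]
```

View pics/w2.png

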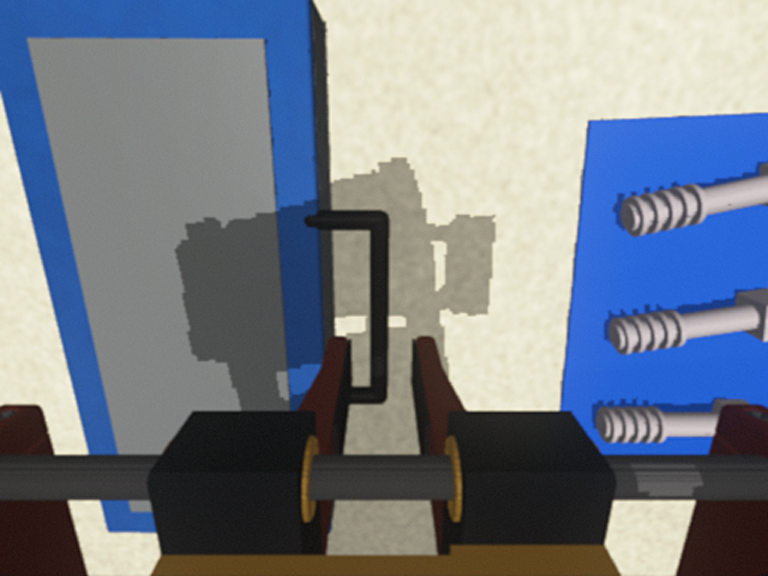

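The bar is at column 380, midway between the fingers at 347 and 415. I'll go down and close.

```bash
python3 -m handwheel '[[[0,0,0],[0,0,18],0.28],[[0,0,0],[0,0,18],0.28],[[0,0,0],[0,0,15],0.28],[[0,0,0],[0,0,13],0.28],[[0,0,0],[0,0,7],0.28],[[0,0,0],[0,0,0],0.28],[[0,0,0],[0,0,0],0],[[0,0,0],[0,0,0],0],[[0,0,0],[0,0,0],0],[[0,0,0],[0,0,0],0]]'
python3 -m handwheel '[[[0,0,0],[0,0,0],0],[[0,0,0],[0,0,0],0],[[0,0,0],[0,0,0],0],[[0,0,0],[0,0,-2],0],[[0,0,0],[0,0,-2],0],[[0,0,0],[0,0,-2],0],[[0,0,0],[0,0,-2],0],[[0,0,0],[0,0,-2],0],[[0,0,0],[0,0,0],0],[[0,0,0],[0,0,0],0]]'
python3 - <<'E'
from h import *
st()
E
```

```text
t: 6.72
ee_pos: [567.2, 102.4, 54.2]
orientation: [-2.118, 2.304, -0.008]
ft_force: [-1.5, 4.0, -1.5]
width: 9.1
t: 7.55
ee_pos: [567.3, 103.2, 66.6]
orientation: [-2.117, 2.302, -0.008]
ft_force: [1.5, 1.4, -2.3]
width: 9.0
t 7.55 pos [567.3 103.2  66.6] x [-0.084 -0.996 -0.007] z [ 0.014  0.005 -1.   ] F [ 1.5  1.4 -2.3] w 9.0 q [0.16 0.58 1.84 0.   0.71 1.81]
```

```bash
python3 -m handwheel '[[[0,0,0],[-1.1,0,-5.9],0],[[0,0,0],[-1.1,0,-5.9],0],[[0,0,0],[-1.1,0,-5.9],0],[[0,0,0],[-1.1,0,-5.9],0],[[0,0,0],[-1.1,0,-5.9],0],[[0,0,0],[-2.2,0,-5.8],0],[[0,0,0],[-2.2,0,-5.8],0],[[0,0,0],[-2.2,0,-5.8],0],[[0,0,0],[-2.2,0,-5.8],0],[[0,0,0],[-2.2,0,-5.8],0]]'
cat > arc.py <<'E'
from h import *
import sys
st()
H=np.array([574.7,272.7,50]);u=np.array([.0872,.9962,0])
p,r,o=pose(); d=p-H; a=-d@u; print("radius %.1f phi %.3f"%(np.hypot(a,d[2]),np.arctan2(d[2],a)))
for ph in map(float,sys.argv[1:]):
    q=H+172*(-np.cos(ph)*u+np.sin(ph)*np.array([0,0,1])); q+= (567.2-560.6)*np.array([.9962,-.0872,0])
    go(q,down(np.radians(-95)),"phi %.2f"%ph)
E
python3 arc.py .45 .62 .8
```

```text
t: 8.38
ee_pos: [569.0, 122.0, 131.2]
orientation: [-2.113, 2.301, -0.009]
ft_force: [2.7, 6.9, -6.4]
width: 9.4
t 8.38 pos [569.  122.  131.2] x [-0.085 -0.996 -0.009] z [ 0.017  0.008 -1.   ] F [ 2.7  6.9 -6.4] w 9.4 q [0.19 0.49 1.8  0.01 0.83 1.84]
radius 171.2 phi 0.494
phi 0.45 turn [-0.016  0.009  0.002] shift [4.3 1.  6.3] rows>=0.2
phi 0.62 turn [-0.016  0.009  0.002] shift [-10.8   0.5 -18.6] rows>=0.5
phi 0.80 turn [-0.016  0.009  0.002] shift [-31.2   0.1 -41.9] rows>=1.3
```

```bash
python3 -m handwheel '[[[0,0,0],[-2.9,0,-4.4],0],[[0,0,0],[-2.9,0,-4.4],0],[[0,0,0],[-2.9,0,-4.4],0],[[0,0,0],[-2.9,0,-4.4],0],[[0,0,0],[-2.9,0,-4.4],0],[[0,0,0],[-3.4,0,-3.9],0],[[0,0,0],[-3.4,0,-3.9],0],[[0,0,0],[-3.4,0,-3.9],0],[[0,0,0],[-3.4,0,-3.9],0],[[0,0,0],[-3.4,0,-3.9],0]]'
python3 arc.py .8 1.0 1.2
```

```text
t: 9.22
ee_pos: [572.0, 156.1, 177.9]
orientation: [-2.113, 2.299, -0.012]
ft_force: [4.8, 4.8, -9.0]
width: 9.2
t 9.22 pos [572.  156.1 177.9] x [-0.084 -0.996 -0.009] z [ 0.019  0.007 -1.   ] F [ 4.8  4.8 -9. ] w 9.2 q [0.25 0.43 1.76 0.   0.93 1.9 ]
radius 172.9 phi 0.832
phi 0.80 turn [-0.019  0.009  0.003] shift [3.5 1.  4.5] rows>=0.2
phi 1.00 turn [-0.019  0.009  0.003] shift [-23.6   0.5 -16.6] rows>=0.7
phi 1.20 turn [-0.019  0.009  0.003] shift [-54.4   0.2 -31.9] rows>=1.5
```

```bash
python3 -m handwheel '[[[0,0,0],[-4.4,0,-3],0],[[0,0,0],[-4.4,0,-3],0],[[0,0,0],[-4.4,0,-3],0],[[0,0,0],[-4.4,0,-3],0],[[0,0,0],[-4.4,0,-3],0],[[0,0,0],[-4.8,0,-2.4],0],[[0,0,0],[-4.8,0,-2.4],0],[[0,0,0],[-4.8,0,-2.4],0],[[0,0,0],[-4.8,0,-2.4],0],[[0,0,0],[-4.8,0,-2.4],0]]'
python3 arc.py 1.2 1.4 1.6
```

```text
t: 10.05
ee_pos: [576.2, 203.2, 211.0]
orientation: [-2.115, 2.3, -0.02]
ft_force: [2.4, -1.6, -0.8]
width: 9.2
t 10.05 pos [576.2 203.2 211. ] x [-0.084 -0.996 -0.003] z [ 0.021  0.002 -1.   ] F [ 2.4 -1.6 -0.8] w 9.2 q [ 0.32  0.42  1.69 -0.01  1.01  1.98]
radius 175.2 phi 1.165
phi 1.20 turn [-0.021  0.004  0.004] shift [-6.8  1.   0.7] rows>=0.2
phi 1.40 turn [-0.021  0.004  0.004] shift [-39.9   0.7  -8.4] rows>=1.0
phi 1.60 turn [-0.021  0.004  0.004] shift [-74.2   0.5 -10.7] rows>=1.8
```

```bash
python3 -m handwheel '[[[0,0,0],[-5.6,0,-1.2],0],[[0,0,0],[-5.6,0,-1.2],0],[[0,0,0],[-5.6,0,-1.2],0],[[0,0,0],[-5.6,0,-1.2],0],[[0,0,0],[-5.6,0,-1],0],[[0,0,0],[-5.9,0,-0.5],0],[[0,0,0],[-5.9,0,-0.4],0],[[0,0,0],[-5.9,0,-0.3],0],[[0,0,0],[-5.9,0,-0.2],0],[[0,0,0],[-5.9,0,0],0]]'
python3 arc.py 1.6 1.8 1.92
```

```text
t: 10.88
ee_pos: [582.0, 267.4, 224.3]
orientation: [-2.114, 2.297, -0.022]
ft_force: [1.6, -2.3, 3.1]
width: 9.2
t 10.88 pos [582.  267.4 224.3] x [-0.083 -0.997 -0.005] z [ 0.024  0.003 -1.   ] F [ 1.6 -2.3  3.1] w 9.2 q [ 0.42  0.44  1.62 -0.01  1.06  2.07]
radius 174.4 phi 1.544
phi 1.60 turn [-0.024  0.005  0.004] shift [-9.6  1.2  2.4] rows>=0.2
phi 1.80 turn [-0.024  0.005  0.004] shift [-43.7   1.1   7. ] rows>=1.1
phi 1.92 turn [-0.024  0.005  0.004] shift [-63.4   1.2  13. ] rows>=1.6
```

```bash
python3 -m handwheel '[[[0,0,0],[-5.6,0,0.4],0],[[0,0,0],[-5.6,0,0.6],0],[[0,0,0],[-5.6,0,0.8],0],[[0,0,0],[-5.6,0,1],0],[[0,0,0],[-5.6,0,1.2],0],[[0,0,0],[-5.5,0,1.4],0],[[0,0,0],[-5.5,0,1.6],0],[[0,0,0],[-5.5,0,1.8],0],[[0,0,0],[-5.5,0,2],0],[[0,0,0],[-4,0,1.6],0]]'
python3 arc.py 1.8 1.92
```

```text
t: 11.72
ee_pos: [587.8, 331.0, 212.7]
orientation: [-2.11, 2.292, -0.018]
ft_force: [0.8, 0.4, 3.8]
width: 9.2
t 11.72 pos [587.8 331.  212.7] x [-0.082 -0.997 -0.011] z [ 0.027  0.009 -1.   ] F [0.8 0.4 3.8] w 9.2 q [ 0.5   0.5   1.55 -0.01  1.07  2.15]
radius 173.2 phi 1.920
phi 1.80 turn [-0.026  0.011  0.005] shift [20.1  1.3 -5. ] rows>=0.5
phi 1.92 turn [-0.026  0.011  0.005] shift [0.4 1.4 1.1] rows>=0.2
```

```bash
python3 -m handwheel '[[[0,0,0],[-1.5,0,0.5],0],[[0,0,0],[-1,0,0.3],0],[[0,0,0],[0,0,0],0],[[0,0,0],[0,0,0],0.3],[[0,0,0],[0,0,0],0.3],[[0,0,0],[0,0,0],0.3],[[0,0,0],[0,0,0],0.3],[[0,0,0],[0,0,-8],0.3],[[0,0,0],[0,0,-12],0.3],[[0,0,0],[0,0,-15],0.3]]'
python3 - <<'E'
from h import *
st()
p=ctrl.get_image("scene"); save(p,"s3",1.5)
for n in ["lid_handle","lid_hinge","gauge_fine","gauge_coarse","fine_seat","coarse_seat"]: print(n,spot(p,n))
E
```

```text
t: 12.55
ee_pos: [582.4, 330.7, 241.3]
orientation: [-2.124, 2.305, -0.014]
ft_force: [-0.4, 0.7, 0.3]
width: 26.2
t 12.55 pos [582.4 330.7 241.3] x [-0.082 -0.997  0.001] z [ 0.012 -0.002 -1.   ] F [-0.4  0.7  0.3] w 26.2 q [ 0.5   0.47  1.52 -0.01  1.14  2.16]
lid_handle [(0.83, [579.9, 329.8, 210.7])]
lid_hinge [(0.58, [577.0, 274.3, 52.4])]
gauge_fine [(0.92, [504.1, 190.9, 5.8]), (0.22, [444.7, -100.9, 15.8])]
gauge_coarse [(0.96, [628.1, 180.8, 3.2])]
fine_seat [(0.62, [505.7, 195.2, 29.2])]
coarse_seat [(0.66, [634.7, 184.9, 31.5])]
```

View pics/s3.png

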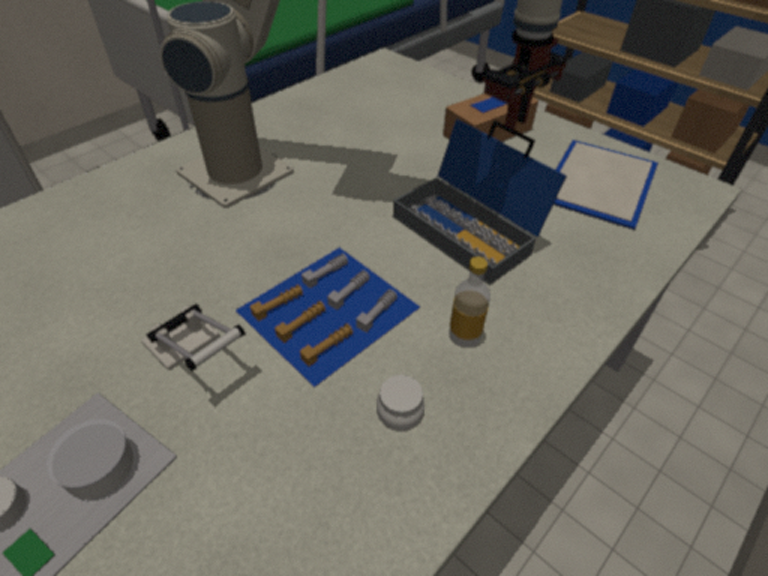

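The lid stands open, with its handle at about (580,330,211), which matches 1.9 rad. Next I'll raise the tool and look into the case with the wrist camera.

```bash
python3 -m handwheel '[[[0,0,0],[0,0,-25],1],[[0,0,0],[0,0,-25],1],[[0,0,0],[16,8,-2],1],[[0,0,0],[16,8,0],1],[[0,0,0],[16,8,0],1],[[0,0,0],[16,8,0],1],[[0,0,0],[16,8,0],1],[[0,0,0],[16,8,0],1],[[0,0,0],[16,8,0],1],[[0,0,0],[16,8,0],1]]'
python3 -m handwheel '[[[0,0,0],[0,0,0],1],[[0,0,0],[0,0,0],1],[[0,0,0],[0,0,0],1],[[0,0,0],[0,0,0],1],[[0,0,0],[0,0,0],1],[[0,0,0],[0,0,0],1],[[0,0,0],[0,0,0],1],[[0,0,0],[0,0,0],1],[[0,0,0],[0,0,0],1],[[0,0,0],[0,0,0],1]]'
python3 - <<'E'
from h import *
st()
p=ctrl.get_image("wrist"); save(p,"w4",1.5)
for n in ["gauge_fine","gauge_coarse","fine_seat","coarse_seat","case","lid_hinge"]: print(n,spot(p,n))
t=ctrl.get_image("top"); save(t,"t4")
for n in ["gauge_fine","gauge_coarse","fine_seat","coarse_seat","lamp_tube","lamp_hinge"]: print("top",n,spot(t,n))
np.save("w4.npy",dict(p=p,t=t),allow_pickle=True)
E
```

```text
t: 13.73
ee_pos: [503.1, 205.0, 287.0]
orientation: [2.131, -2.306, 0.01]
ft_force: [-0.0, 0.3, -0.6]
width: 86.8
t: 14.57
ee_pos: [502.9, 205.6, 285.1]
orientation: [2.129, -2.304, 0.007]
ft_force: [-0.2, -0.4, 1.3]
width: 87.7
t 14.57 pos [502.9 205.6 285.1] x [-0.079 -0.997  0.006] z [ 0.    -0.006 -1.   ] F [-0.2 -0.4  1.3] w 87.7 q [ 0.37  0.24  1.76 -0.01  1.14  2.02]
gauge_fine [(0.93, [504.6, 195.8, 6.3])]
gauge_coarse [(0.77, [629.9, 183.1, 4.2])]
fine_seat [(0.61, [501.9, 195.7, 26.0])]
coarse_seat [(0.62, [627.7, 186.8, 31.1]), (0.38, [571.3, 272.9, 50.8])]
case [(0.55, [564.2, 202.3, -1.6]), (0.25, [500.7, 196.8, 7.0])]
lid_hinge [(0.61, [572.6, 269.6, 50.1])]
top gauge_fine [(0.7, [504.3, 190.7, 9.7])]
top gauge_coarse [(0.67, [631.0, 184.3, 11.0])]
top fine_seat [(0.66, [501.3, 193.4, 25.7]), (0.53, [598.6, -110.7, 15.9]), (0.52, [448.1, -235.3, 14.5])]
top coarse_seat [(0.66, [629.9, 179.6, 32.1])]
top lamp_tube [(0.71, [528.7, -400.8, 113.0])]
top lamp_hinge [(0.83, [381.3, -398.9, 50.1])]
```

View pics/w4.png

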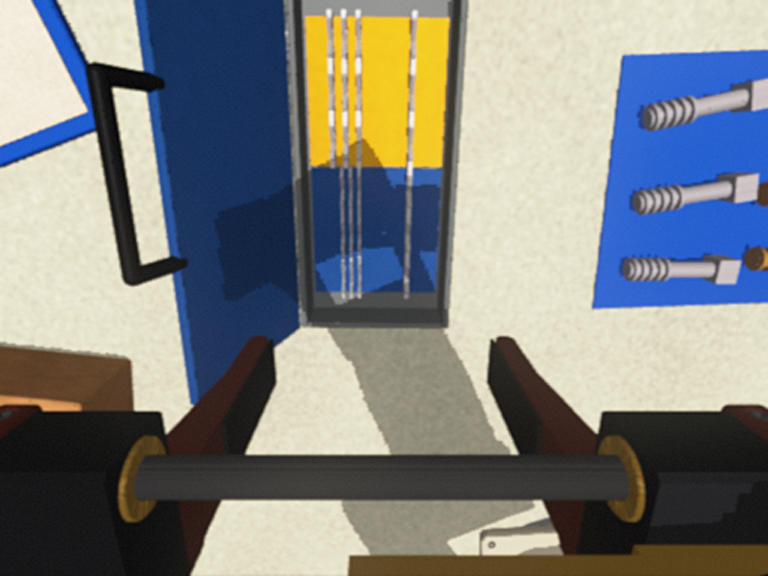

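```bash
python3 - <<'E'
from h import *
d=np.load("w4.npy",allow_pickle=True).item(); p=d["p"]
for n,uv in dict(yTL=(305,16),yTR=(449,17),yBR=(442,168),yBL=(311,167),bBL=(315,290),bBR=(437,293)).items(): print(n,ray(p,np.array(uv)/1.5,10).round(1))
for n,uv in dict(rest0=(414,15),rest1=(406,296),t1=(359,15),t2=(344,15),t3=(330,15),b1=(358,295),b2=(350,295),b3=(343,295)).items(): print(n,ray(p,np.array(uv)/1.5,31).round(1))
for n,uv in dict(cBL=(303,327),cBR=(448,325),cTR=(464,0),cTRi=(452,0),cTLi=(300,0)).items(): print(n,ray(p,np.array(uv)/1.5,50).round(1))
im=p["pixels"][:,:,::-1][0:225,190:320]; cv2.imwrite("pics/w4c.png",cv2.resize(im,None,fx=4,fy=2.6,interpolation=cv2.INTER_CUBIC))
im=d["t"]["pixels"][:,:,::-1][145:265,130:260]; cv2.imwrite("pics/t4c.png",cv2.resize(im,None,fx=5,fy=5,interpolation=cv2.INTER_CUBIC))
E
```

```text
yTL [696.5 254.1  10. ]
yTR [686.2 130.5  10. ]
yBR [560.6 141.   10. ]
yBL [571.4 265.   10. ]
bBL [449.  276.6  10. ]
bBR [435.4 150.8  10. ]
rest0 [684.9 162.5  31. ]
rest1 [442.2 183.9  31. ]
t1 [688.4 207.4  31. ]
t2 [689.3 219.6  31. ]
t3 [690.2 231.   31. ]
b1 [447.1 231.2  31. ]
b2 [447.7 239.   31. ]
b3 [448.3 245.9  31. ]
cBL [425.4 285.7  50. ]
cBR [416.  146.1  50. ]
cTR [687.5 125.   50. ]
cTRi [688.2 134.3  50. ]
cTLi [697.2 251.5  50. ]
```

View pics/w4c.png

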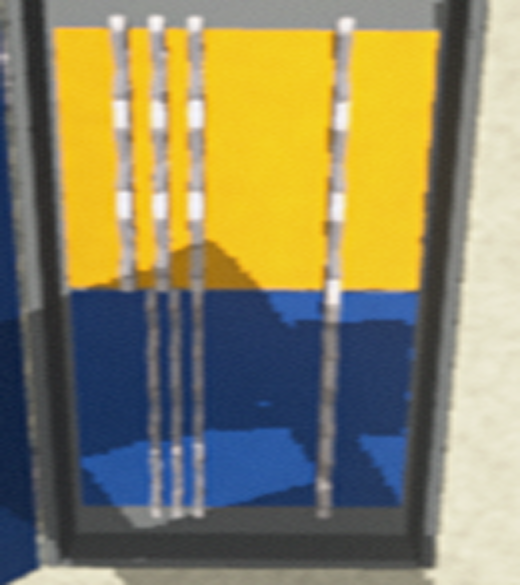

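View pics/t4c.png

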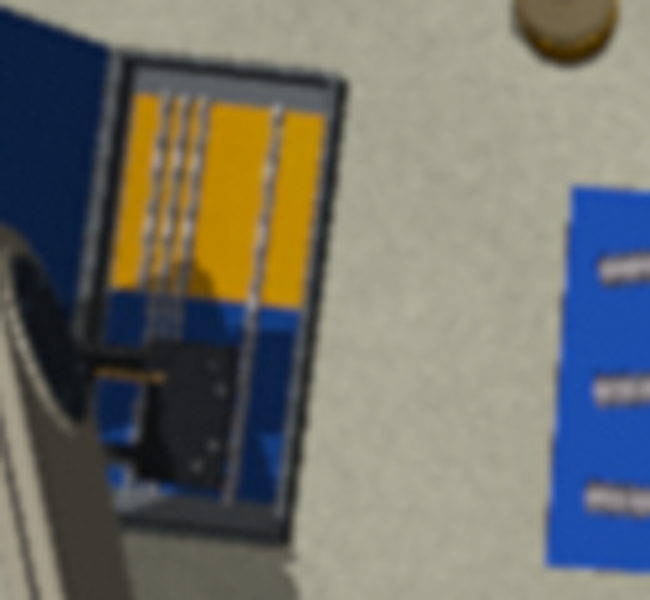

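The pixels show each plate's origin about 13 mm nearer the front than the plate's middle. That agrees with the networks: fine near (503,194), coarse near (629,183). Now to the lamp.

```bash
python3 -m handwheel '[[[0,0,0],[38,4,0],1],[[0,0,0],[40,4,0],1],[[0,0,0],[40,4,0],1],[[0,0,0],[40,4,0],1],[[0,0,0],[40,4,0],1],[[0,0,0],[40,4,0],1],[[0,0,0],[40,4,0],1],[[0,0,0],[40,4,0],1],[[0,0,0],[40,4,0],1],[[0,0,0],[40,4,0],1]]'
python3 -m handwheel '[[[0,0,-0.12],[0,0,0],1],[[0,0,-0.12],[0,0,0],1],[[0,0,-0.12],[0,0,0],1],[[0,0,-0.12],[0,0,0],1],[[0,0,-0.12],[0,0,0],1],[[0,0,-0.12],[0,0,0],1],[[0,0,-0.12],[0,0,0],1],[[0,0,-0.12],[0,0,0],1],[[0,0,-0.12],[0,0,0],1],[[0,0,-0.12],[0,0,0],1]]'
python3 - <<'E'
from h import *
st(); go([500,-360,280],down(0))
E
```

```text
t: 16.1
ee_pos: [432.0, -195.7, 288.3]
orientation: [-2.147, 2.292, -0.013]
ft_force: [0.4, -0.0, 0.7]
width: 87.7
t: 16.93
ee_pos: [429.4, -206.9, 289.2]
orientation: [3.072, -0.625, 0.015]
ft_force: [0.5, -0.3, -0.5]
width: 88.0
t 16.93 pos [ 429.4 -206.9  289.2] x [ 0.92  -0.391  0.011] z [ 0.008 -0.009 -1.   ] F [ 0.5 -0.3 -0.5] w 88.0 q [-0.47  0.12  1.9  -0.    1.11 -0.07]
 turn [ 0.007 -0.01  -0.401] shift [124.7 113.3  11.1] rows>=4.0
```

```bash
python3 -m handwheel '[[[0,0,-0.1],[0,0,0],1],[[0,0,-0.1],[0,0,0],1],[[0,0,-0.1],[0,0,0],1],[[0,0,-0.1],[0,0,0],1],[[0,0,0],[12,25,0],1],[[0,0,0],[12,25,0],1],[[0,0,0],[12,25,0],1],[[0,0,0],[12,22,0],1],[[0,0,0],[0,0,0],1],[[0,0,0],[0,0,0],1]]'
python3 - <<'E'
from h import *
st()
p=ctrl.get_image("wrist"); save(p,"w5",1.5)
for n in ["lamp_tube","lamp_hinge"]: print(n,spot(p,n))
p=ctrl.get_image("scene")
for n in ["lamp_tube","lamp_hinge","lid_handle"]: print(n,spot(p,n))
E
```

```text
t: 17.77
ee_pos: [481.3, -305.9, 290.8]
orientation: [3.132, 0.046, 0.014]
ft_force: [0.4, 0.0, -0.0]
width: 88.0
t 17.77 pos [ 481.3 -305.9  290.8] x [1.    0.029 0.009] z [ 0.009 -0.009 -1.   ] F [ 0.4  0.  -0. ] w 88.0 q [-0.59  0.27  1.7  -0.    1.15 -0.61]
lamp_tube [(0.59, [529.0, -392.0, 110.2]), (0.25, [518.6, -110.0, 12.0])]
lamp_hinge [(0.62, [379.2, -397.4, 49.0])]
lamp_tube [(0.6, [532.2, -394.3, 111.5]), (0.45, [628.4, 187.4, 6.2])]
lamp_hinge [(0.73, [382.7, -395.5, 53.7])]
lid_handle [(0.82, [582.6, 330.4, 211.9]), (0.74, [632.5, 183.7, 32.6]), (0.34, [600.1, -106.8, 11.8])]
```

View pics/w5.png

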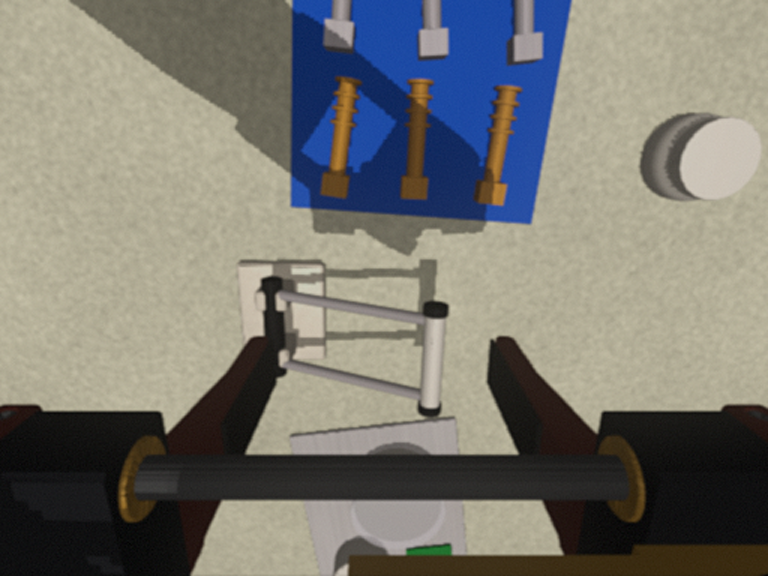

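```bash
python3 - <<'E'
from h import *
p=ctrl.get_image("wrist")
a=ray(p,np.array([436,306])/1.5,112);b=ray(p,np.array([430,412])/1.5,112);print(a,b,(a+b)/2,np.degrees(np.arctan2(*(a-b)[:2])))
a=ray(p,np.array([271,285])/1.5,50);b=ray(p,np.array([281,373])/1.5,50);print(a,b,(a+b)/2,np.degrees(np.arctan2(*(a-b)[:2])))
go([530.5,-396,200],down(0)); go([530.5,-396,121],down(0))
E
```

```text
[ 527.46216101 -345.13390416  112.        ] [ 529.21710872 -445.97522498  112.        ] [ 528.33963487 -395.55456457  112.        ] -0.9970213298269162
[ 378.75621071 -351.73714066   50.        ] [ 384.32682609 -445.95660201   50.        ] [ 381.5415184  -398.84687133   50.        ] -3.3836069656787493
 turn [ 0.009 -0.01   0.031] shift [45.7 91.8 92.7] rows>=3.3
 turn [ 0.009 -0.01   0.031] shift [ 44.9  91.1 171.7] rows>=4.8
```

```bash
python3 -m handwheel '[[[0.009,-0.01,0],[15,30,25],0.55],[[0,0,0],[15,30,25],0.55],[[0,0,0],[15,30,25],0.55],[[0,0,0],[0,0,15],0.55],[[0,0,0],[0,0,0],0.55],[[0,0,0],[0,0,0],0.55],[[0,0,0],[0,0,0],0.55],[[0,0,0],[0,0,0],0.55],[[0,0,0],[0,0,0],0.55],[[0,0,0],[0,0,0],0.55]]'
python3 - <<'E'
from h import *
st(); go([530,-396,106],down(np.radians(1.5)))
p=ctrl.get_image("wrist"); save(p,"w6",1)
for n in ["lamp_tube","lamp_hinge"]: print(n,spot(p,n))
E
```

```text
t: 19.0
ee_pos: [532.7, -393.9, 206.3]
orientation: [3.136, 0.056, 0.012]
ft_force: [0.1, -0.7, 0.6]
width: 48.5
t 19.00 pos [ 532.7 -393.9  206.3] x [0.999 0.036 0.007] z [ 0.007 -0.005 -1.   ] F [ 0.1 -0.7  0.6] w 48.5 q [-0.65  0.5   1.57  0.    1.07 -0.69]
 turn [ 0.006 -0.007  0.01 ] shift [ -3.5   1.4 100.3] rows>=2.4
lamp_tube [(0.83, [527.7, -392.8, 111.7])]
lamp_hinge [(0.64, [379.3, -399.1, 48.7])]
```

View pics/w6.png

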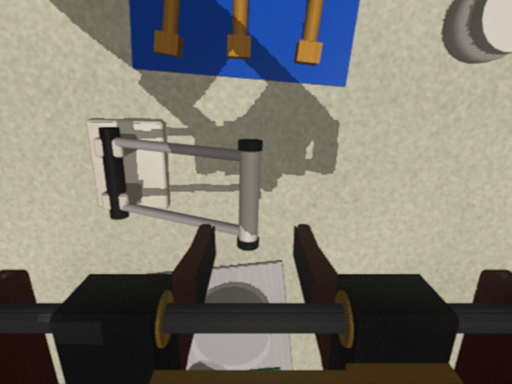

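```bash
python3 -m handwheel '[[[0.006,-0.007,0.01],[-4,2,15],0.55],[[0,0,0],[0,0,20],0.55],[[0,0,0],[0,0,20],0.55],[[0,0,0],[0,0,20],0.55],[[0,0,0],[0,0,15],0.55],[[0,0,0],[0,0,10],0.55],[[0,0,0],[0,0,0],0.55],[[0,0,0],[0,0,0],0.55],[[0,0,0],[0,0,0],0],[[0,0,0],[0,0,0],0]]'
python3 -m handwheel '[[[0,0,0],[0,0,0],0],[[0,0,0],[0,0,0],0],[[0,0,0],[0,0,0],0],[[0,0,0],[0,0,0],0],[[0,0,0],[0,0,0],0],[[0,0,0],[0,0,0],0],[[0,0,0],[0,0,0],0],[[0,0,0],[0,0,0],0],[[0,0,0],[0,0,0],0],[[0,0,0],[0,0,0],0]]'
python3 - <<'E'
from h import *
st()
E
```

```text
t: 19.98
ee_pos: [527.1, -397.3, 98.9]
orientation: [-3.141, -0.034, 0.002]
ft_force: [-0.2, 0.4, 1.0]
width: 38.3
t: 20.82
ee_pos: [528.4, -398.3, 101.8]
orientation: [3.139, 0.033, 0.005]
ft_force: [0.6, -0.6, -2.0]
width: 17.4
t 20.82 pos [ 528.4 -398.3  101.8] x [1.    0.021 0.003] z [ 0.003 -0.002 -1.   ] F [ 0.6 -0.6 -2. ] w 17.4 q [-0.66  0.63  1.62  0.    0.89 -0.69]
```

```bash
python3 -m handwheel '[[[0,0,0],[-1.4,0,-3.2],0],[[0,0,0],[-1.5,0,-3.2],0],[[0,0,0],[-1.5,0,-3.2],0],[[0,0,0],[-1.6,0,-3.1],0],[[0,0,0],[-1.7,0,-3.1],0],[[0,0,0],[-1.8,0,-3.1],0],[[0,0,0],[-1.8,0,-3],0],[[0,0,0],[-1.9,0,-3],0],[[0,0,0],[-2,0,-3],0],[[0,0,0],[-2,0,-2.9],0]]'
python3 - <<'E'
from h import *
st()
E
```

```text
t: 21.65
ee_pos: [511.0, -398.3, 135.0]
orientation: [3.139, 0.031, 0.01]
ft_force: [2.2, -0.5, -3.6]
width: 17.3
t 21.65 pos [ 511.  -398.3  135. ] x [1.    0.02  0.006] z [ 0.006 -0.002 -1.   ] F [ 2.2 -0.5 -3.6] w 17.3 q [-0.68  0.57  1.64  0.    0.93 -0.7 ]
```

```bash
python3 -m handwheel '[[[0,0,0],[-2.1,0,-2.7],0],[[0,0,0],[-2.2,0,-2.7],0],[[0,0,0],[-2.2,0,-2.6],0],[[0,0,0],[-2.3,0,-2.6],0],[[0,0,0],[-2.3,0,-2.5],0],[[0,0,0],[-2.4,0,-2.5],0],[[0,0,0],[-2.4,0,-2.4],0],[[0,0,0],[-2.5,0,-2.3],0],[[0,0,0],[-2.5,0,-2.3],0],[[0,0,0],[-2.6,0,-2.2],0]]'
python3 - <<'E'
from h import *
st()
p,r,o=pose(); go([461,-399,0],down(np.radians(1.5)))
E
```

```text
t: 22.48
ee_pos: [486.7, -398.5, 163.8]
orientation: [3.139, 0.031, 0.016]
ft_force: [5.3, 2.3, -2.3]
width: 16.9
t 22.48 pos [ 486.7 -398.5  163.8] x [1.   0.02 0.01] z [ 0.01  -0.003 -1.   ] F [ 5.3  2.3 -2.3] w 16.9 q [-0.71  0.5   1.67  0.01  0.95 -0.73]
 turn [ 0.003 -0.01  -0.006] shift [-27.4  -0.4 163.5] rows>=4.0
```

```bash
python3 -m handwheel '[[[0,0,0],[-2.7,0,-2],0],[[0,0,0],[-2.7,0,-2],0],[[0,0,0],[-2.7,0,-1.9],0],[[0,0,0],[-2.7,0,-1.8],0],[[0,0,0],[-2.8,0,-1.7],0],[[0,0,0],[-2.8,0,-1.6],0],[[0,0,0],[-2.8,0,-1.6],0],[[0,0,0],[-2.8,0,-1.5],0],[[0,0,0],[-1.5,0,-0.8],0],[[0,0,0],[0,0,0],0]]'
python3 - <<'E'
from h import *
st()
for c in ["scene","top","wrist"]:
    p=ctrl.get_image(c); print(c,spot(p,"lamp_tube"),spot(p,"lamp_hinge"))
save(p,"w7")
E
```

```text
t: 23.32
ee_pos: [462.6, -398.7, 183.0]
orientation: [3.138, 0.03, 0.026]
ft_force: [3.3, 0.5, -3.4]
width: 17.3
t 23.32 pos [ 462.6 -398.7  183. ] x [1.    0.019 0.016] z [ 0.016 -0.004 -1.   ] F [ 3.3  0.5 -3.4] w 17.3 q [-0.73  0.45  1.71  0.01  0.97 -0.76]
scene [(0.71, [465.5, -391.7, 186.8])] [(0.94, [380.3, -395.8, 51.3]), (0.36, [516.4, -229.1, 9.2])]
top [(0.86, [464.0, -401.1, 191.1]), (0.41, [512.9, -233.8, 15.2])] [(0.8, [380.1, -400.8, 51.6])]
wrist [(0.6, [463.2, -393.7, 186.9])] [(0.98, [381.6, -398.5, 50.6])]
```

```bash
python3 -m handwheel '[[[0,0,0],[-1,0,-0.5],0],[[0,0,0],[0,0,0],0],[[0,0,0],[0,0,0],0.45],[[0,0,0],[0,0,0],0.45],[[0,0,0],[0,0,0],0.45],[[0,0,0],[0,0,0],0.45],[[0,0,0],[0,0,-12],0.45],[[0,0,0],[0,0,-20],0.45],[[0,0,0],[0,0,-20],0.45],[[0,0,0],[0,0,-20],0.45]]'
python3 - <<'E'
from h import *
st()
for c in ["scene","top","wrist"]:
    p=ctrl.get_image(c); print(c,spot(p,"lamp_tube"),spot(p,"lamp_hinge"))
    if c!="wrist":
      for n in ["fine1","coarse1"]: print(n,spot(p,n))
st()
E
```

```text
t: 24.6
ee_pos: [456.2, -397.1, 253.5]
orientation: [-3.139, -0.033, -0.005]
ft_force: [1.1, -0.1, 0.2]
width: 39.7
t 24.60 pos [ 456.2 -397.1  253.5] x [1.    0.021 0.003] z [ 0.003  0.003 -1.   ] F [ 1.1 -0.1  0.2] w 39.7 q [-0.74  0.37  1.66  0.    1.12 -0.76]
scene [(0.77, [464.4, -392.0, 186.6]), (0.71, [442.3, -228.7, 14.8]), (0.69, [579.8, 328.2, 208.1]), (0.63, [751.4, -18.4, 2.9])] [(0.98, [382.0, -392.8, 49.3]), (0.52, [587.9, -229.8, 17.7]), (0.29, [580.3, 327.5, 213.3])]
fine1 [(0.79, [443.3, -101.5, 16.1]), (0.64, [519.6, -109.3, 15.9]), (0.63, [379.6, -394.1, 50.6]), (0.55, [600.7, -107.6, 13.0]), (0.39, [445.0, -228.8, 15.7])]
coarse1 [(0.87, [517.8, -227.8, 12.7]), (0.59, [591.0, -229.9, 14.0]), (0.48, [442.2, -230.1, 12.1])]
top [(0.79, [463.7, -399.6, 189.6]), (0.16, [600.9, -109.4, 15.0])] [(0.9, [379.1, -400.6, 51.4]), (0.28, [773.2, -229.1, 1.4])]
fine1 [(0.76, [519.0, -104.3, 18.0]), (0.65, [442.1, -105.9, 15.8]), (0.54, [601.7, -110.2, 15.8])]
coarse1 [(0.78, [512.8, -231.8, 15.2]), (0.73, [589.8, -234.7, 16.1]), (0.45, [444.8, -234.5, 16.5])]
wrist [(0.84, [462.5, -396.4, 185.7])] [(0.89, [381.9, -397.2, 51.9])]
t 25.25 pos [ 456.5 -397.1  251.8] x [1.    0.021 0.003] z [ 0.003  0.003 -1.   ] F [ 0.1  0.1 -0.1] w 39.5 q [-0.74  0.37  1.66  0.    1.11 -0.76]
```

Lamp angle comes out near 1.03 rad from three cameras, within the tolerance. Now the bolts. I'll write a silhouette fit for the bolt pose and hover over the first brass bolt.

```bash
cat > fit.py <<'E'
from h import *
from scipy.optimize import minimize
ts=np.linspace(0,2*np.pi,24,endpoint=False)
def cyl(x0,x1,r): return np.array([[x,r*np.cos(t),r*np.sin(t)] for x in (x0,x1) for t in ts])
HEAD=np.array([[x,y,z] for x in(-42,-22) for y in(-12,12) for z in(-12,12)],float)
def parts(kind):
    c=[26,34,42,50,58] if kind=="fine" else [24,36,48,60]
    return [HEAD,cyl(-22,62,8)]+[cyl(max(a-1.5,0),min(a+1.5,62),12) for a in c]
def sil(p,kind,x,y,yaw,z=15.,S=4,box=None):
    Rz=R.from_euler("z",yaw); m=np.zeros((box[3]*S,box[2]*S),np.uint8)
    for P in parts(kind):
        q=(proj(p,Rz.apply(P)+[x,y,z])-np.array(box[:2])+.5)*S-.5
        cv2.fillConvexPoly(m,cv2.convexHull(np.round(q*16).astype(np.int32)),255,shift=4)
    return cv2.resize(m,(box[2],box[3]),interpolation=cv2.INTER_AREA)/255.
def mask(p,kind):
    h=cv2.cvtColor(p["pixels"],cv2.COLOR_RGB2HSV).astype(int); H,S,V=h[...,0],h[...,1],h[...,2]
    if kind=="coarse": return ((H>8)&(H<30)&(S>110)&(V>30)).astype(float)
    return ((S<90)&(V>40)).astype(float)
def fit(p,kind,x,y,yaw,z=15.,m=None,pad=25):
    if m is None: m=mask(p,kind)
    Rz=R.from_euler("z",yaw); q=proj(p,Rz.apply(np.array([[-60,-25,0],[80,-25,0],[80,25,0],[-60,25,0]]))+[x,y,z])
    a=np.maximum(np.floor(q.min(0)).astype(int),0); b=np.minimum(np.ceil(q.max(0)).astype(int),[512,384]); box=(a[0],a[1],b[0]-a[0],b[1]-a[1])
    mm=m[a[1]:b[1],a[0]:b[0]]
    f=lambda v: np.abs(sil(p,kind,v[0],v[1],v[2]/50,z,box=box)-mm).sum()
    best=None
    for dx in(-5,5):
      for dy in (-5,5):
        r=minimize(f,[x+dx,y+dy,yaw*50],method="Nelder-Mead",options=dict(initial_simplex=np.array([[x+dx,y+dy,yaw*50],[x+dx+6,y+dy,yaw*50],[x+dx,y+dy+6,yaw*50],[x+dx,y+dy,yaw*50+6]]),xatol=.05,fatol=.1,maxiter=200))
        if best is None or r.fun<best.fun: best=r
    v=best.x; n=sil(p,kind,v[0],v[1],v[2]/50,z,box=box).sum()
    print(kind,"x %.1f y %.1f yaw %.1f deg resid %.2f"%(v[0],v[1],np.degrees(v[2]/50),best.fun/n)); return v[0],v[1],v[2]/50
def draw(p,kind,v,z,name,s=1.5):
    im=cv2.resize(p["pixels"][:,:,::-1],None,fx=s,fy=s,interpolation=cv2.INTER_CUBIC)
    for P in parts(kind):
        q=(proj(p,R.from_euler("z",v[2]).apply(P)+[v[0],v[1],z])+.5)*s-.5; cv2.polylines(im,[cv2.convexHull(np.round(q).astype(np.int32))],True,(0,255,0),1)
    cv2.imwrite(f"pics/{name}.png",im)
E
python3 -m handwheel '[[[0,0,0],[-2,-27,0],0.55],[[0,0,0],[-2,-27,0],0.55],[[0,0,0],[-2,-27,0],0.55],[[0,0,0],[-2,-27,0],0.55],[[0,0,0],[-2,-27,0],0.55],[[0,0,0],[-2,-27,20],0.55],[[0,0,0],[0,0,30],0.55],[[0,0,0],[0,0,30],0.55],[[0,0,0],[0,0,30],0.55],[[0,0,0],[0,0,10],0.55]]'
python3 - <<'E'
from fit import *
st()
p=ctrl.get_image("wrist"); 
v=fit(p,"coarse",443,-231,np.pi/2); draw(p,"coarse",v,15,"b1"); print(spot(p,"coarse1")); st()
E
```

```text
t: 26.08
ee_pos: [444.1, -230.4, 131.4]
orientation: [3.138, 0.032, 0.021]
ft_force: [-0.6, -0.1, 0.9]
width: 48.5
t 26.08 pos [ 444.1 -230.4  131.4] x [1.    0.02  0.013] z [ 0.014 -0.003 -1.   ] F [-0.6 -0.1  0.9] w 48.5 q [-0.5   0.39  1.98  0.01  0.76 -0.53]
coarse x 440.7 y -228.8 yaw 82.5 deg resid 0.15
[(0.9, [589.5, -229.7, 13.8]), (0.79, [440.1, -226.0, 16.7]), (0.74, [510.3, -226.8, 16.3])]
t 26.18 pos [ 444.4 -230.8  132.5] x [1.    0.02  0.013] z [ 0.013 -0.003 -1.   ] F [-0.7  0.5 -0.4] w 48.0 q [-0.51  0.39  1.98  0.01  0.76 -0.53]
```

View pics/b1.png

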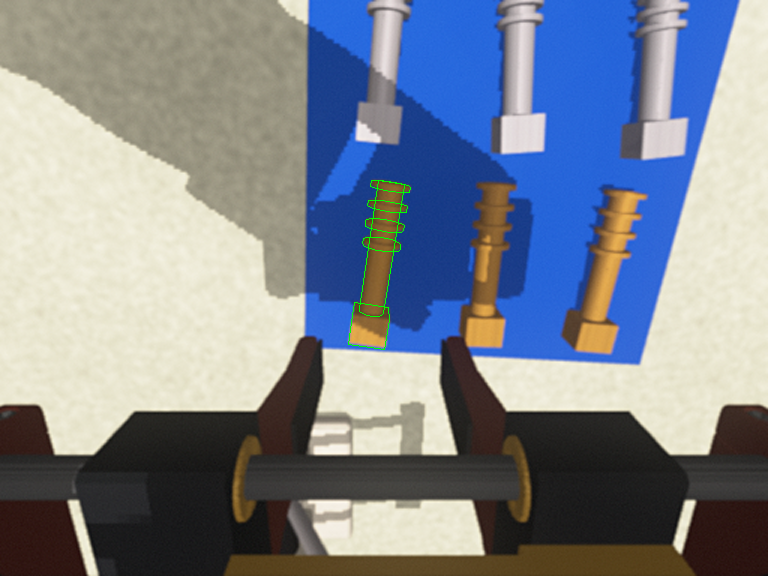

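```bash
python3 - <<'E'
from h import *
go([440.7,-228.8,60],down(np.radians(-7.5)))
E
```

```text
turn [ 0.002 -0.013  0.151] shift [-4.7 -2.3 72.4] rows>=1.7
```

```bash
python3 -m handwheel '[[[0.002,-0.013,0],[-4,-2,0],0.45],[[0,0,0.075],[0,0,15],0.45],[[0,0,0.075],[0,0,20],0.45],[[0,0,0],[0,0,20],0.45],[[0,0,0],[0,0,15],0.45],[[0,0,0],[0,0,8],0.45],[[0,0,0],[0,0,0],0.45],[[0,0,0],[0,0,0],0.45],[[0,0,0],[0,0,0],0.45],[[0,0,0],[0,0,0],0.45]]'
python3 - <<'E'
from fit import *
st(); go([440.7,-228.8,14],down(np.radians(-7.5)))
p=ctrl.get_image("wrist"); 
v=fit(p,"coarse",441,-229,np.radians(82)); draw(p,"coarse",v,15,"b2")
E
```

```text
t: 27.02
ee_pos: [447.8, -234.1, 62.9]
orientation: [3.125, -0.217, 0.021]
ft_force: [0.1, 0.8, -0.1]
width: 39.4
t 27.02 pos [ 447.8 -234.1   62.9] x [ 0.99  -0.138  0.014] z [ 0.013 -0.01  -1.   ] F [ 0.1  0.8 -0.1] w 39.4 q [-0.5   0.52  2.   -0.    0.61 -0.36]
 turn [ 0.008 -0.014 -0.008] shift [-8.4 -4.7 48.7] rows>=1.2
coarse x 440.7 y -228.7 yaw 82.1 deg resid 0.10
```

View pics/b2.png

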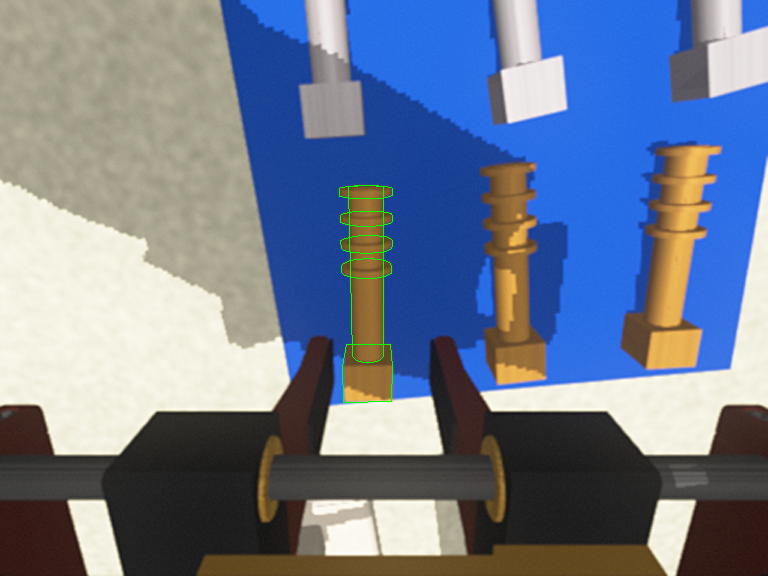

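```bash
python3 -m handwheel '[[[0.008,-0.014,-0.004],[-8,-5,8],0.45],[[0,0,0],[0,0,10],0.45],[[0,0,0],[0,0,10],0.45],[[0,0,0],[0,0,8],0.45],[[0,0,0],[0,0,0],0.45],[[0,0,0],[0,0,0],0.45],[[0,0,0],[0,0,0],0.45],[[0,0,0],[0,0,0],0.45],[[0,0,0],[0,0,0],0.45],[[0,0,0],[0,0,0],0.45]]'
python3 - <<'E'
from h import *
st(); go([440.7,-228.8,14],down(np.radians(-7.8)))
E
```

```text
t: 27.9
ee_pos: [440.3, -227.7, 23.7]
orientation: [-3.134, 0.21, 0.001]
ft_force: [-0.5, -0.6, -0.9]
width: 39.6
t 27.90 pos [ 440.3 -227.7   23.7] x [ 0.991 -0.134 -0.   ] z [-0.  0. -1.] F [-0.5 -0.6 -0.9] w 39.6 q [-0.5   0.59  2.01 -0.    0.54 -0.37]
 turn [-0.     0.     0.002] shift [0.6 1.1 9.7] rows>=0.2
```

Good. Now the last 10 mm, then close.

```bash
python3 -m handwheel '[[[0,0,0],[0.6,1,4],0.45],[[0,0,0],[0,0,4],0.45],[[0,0,0],[0,0,2],0.45],[[0,0,0],[0,0,0],0.45],[[0,0,0],[0,0,0],0],[[0,0,0],[0,0,0],0],[[0,0,0],[0,0,0],0],[[0,0,0],[0,0,0],0],[[0,0,0],[0,0,0],0],[[0,0,0],[0,0,0],0]]'
python3 - <<'E'
from h import *
st()
E
```

```text
t: 28.73
ee_pos: [441.4, -229.3, 13.3]
orientation: [3.134, -0.21, 0.002]
ft_force: [-0.2, 0.1, -2.0]
width: 15.1
t 28.73 pos [ 441.4 -229.3   13.3] x [ 0.991 -0.134  0.001] z [ 0.001 -0.001 -1.   ] F [-0.2  0.1 -2. ] w 15.1 q [-0.5   0.61  2.01 -0.    0.52 -0.37]
```

```bash
python3 -m handwheel '[[[0,0,0],[0,0,-8],0],[[0,0,0],[0,0,-15],0],[[0,0,0],[0,0,-25],0],[[0,0,0],[0,0,-25],0],[[0,0,0],[0,0,-25],0],[[0,0,0],[0,0,-20],0],[[0,0,-0.049],[0,0,0],0],[[0,0,0],[0,0,0],0],[[0,0,0],[0,0,0],0],[[0,0,0],[0,0,0],0]]'
python3 - <<'E'
from h import *
st(); go([629,183,135],down(np.radians(-5)))
E
```

```text
t: 29.57
ee_pos: [438.7, -227.7, 139.3]
orientation: [-3.138, 0.134, 0.004]
ft_force: [1.3, -0.4, -3.2]
width: 15.4
t 29.57 pos [ 438.7 -227.7  139.3] x [ 0.996 -0.085 -0.003] z [-0.003  0.001 -1.   ] F [ 1.3 -0.4 -3.2] w 15.4 q [-0.5   0.37  1.98 -0.    0.79 -0.42]
 turn [-0.001  0.003  0.002] shift [ 154.5 -425.5    4.3] rows>=10.9
```

```bash
python3 -m handwheel '[[[0,0,0],[13,-36,0],0],[[0,0,0],[13,-36,0],0],[[0,0,0],[13,-36,0],0],[[0,0,0],[13,-36,0],0],[[0,0,0],[13,-36,0],0],[[0,0,0],[13,-36,0],0],[[0,0,0],[13,-36,0],0],[[0,0,0],[13,-36,0],0],[[0,0,0],[13,-36,0],0],[[0,0,0],[13,-36,0],0]]'
python3 -m handwheel '[[[0,0,0],[12,-33,0],0],[[0,0,0],[12,-33,0],0],[[0,0,0],[0,0,0],0],[[0,0,0],[0,0,0],0],[[0,0,0],[0,0,0],0],[[0,0,0],[0,0,0],0],[[0,0,0],[0,0,0],0],[[0,0,0],[0,0,0],0],[[0,0,0],[0,0,0],0],[[0,0,0],[0,0,0],0]]'
cat > case.py <<'E'
from h import *
import sys
st()
p=ctrl.get_image("wrist"); save(p,sys.argv[1],1.5)
np.save(sys.argv[1]+".npy",dict(p=p),allow_pickle=True)
E
python3 case.py c1
```

```text
t: 30.4
ee_pos: [600.4, 126.9, 129.8]
orientation: [3.136, -0.172, -0.032]
ft_force: [1.1, -0.6, -2.4]
width: 15.1
t: 31.23
ee_pos: [628.8, 195.8, 120.7]
orientation: [3.132, -0.175, -0.051]
ft_force: [0.2, -0.3, -1.9]
width: 15.2
t 31.23 pos [628.8 195.8 120.7] x [ 0.993 -0.111 -0.032] z [-0.033 -0.003 -0.999] F [ 0.2 -0.3 -1.9] w 15.2 q [0.28 0.61 1.59 0.01 0.97 0.39]
```

View pics/c1.png

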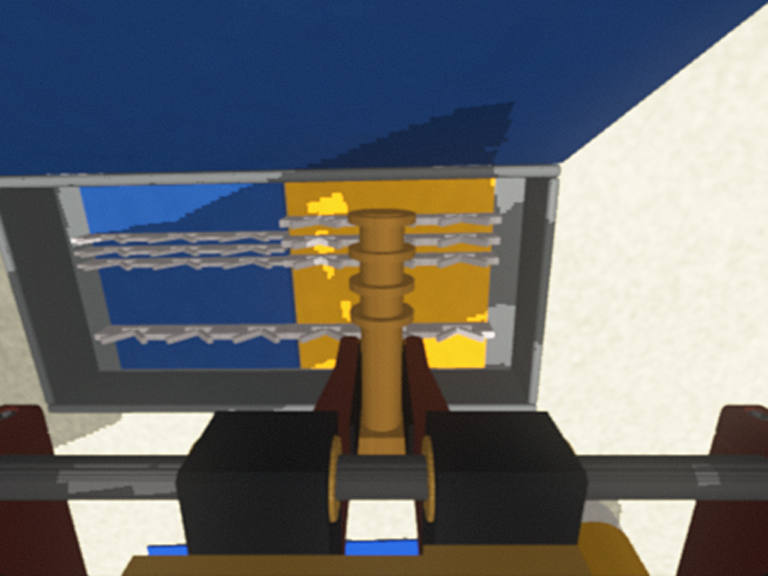

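```bash
cat > ov.py <<'E'
from h import *
TX=dict(fine=[-17,30,38,46],coarse=[-17,30,42,54]); HW=dict(fine=[2,1,1,1],coarse=[2,2,2,2])
def plate(kind,x,y,yaw=np.radians(85),z=6):
    L=[];Rz=R.from_euler("z",yaw)
    for a,h in zip(TX[kind],HW[kind]):
        for l in (-42,0,42):
            for s in (-h,h):
                L.append(Rz.apply(np.array([[a+s,l-12.3,25],[a+s,l,12.7],[a+s,l+12.3,25]]))+[x,y,z])
    return L
def overlay(p,ests,name,box,s):
    x0,y0,w,h=box; im=p["pixels"][:,:,::-1][y0:y0+h,x0:x0+w]; im=cv2.resize(im,None,fx=s,fy=s,interpolation=cv2.INTER_CUBIC)
    for kind,x,y,yaw in ests:
        for Lr in plate(kind,x,y,yaw):
            q=(proj(p,Lr)-[x0,y0]+.5)*s-.5; cv2.polylines(im,[np.round(q).astype(np.int32)],False,(0,0,255),1)
    cv2.imwrite(f"pics/{name}.png",im)
E
python3 - <<'E'
from ov import *
p=np.load("c1.npy",allow_pickle=True).item()["p"]
overlay(p,[],"c1a",(40,110,300,140),2.6)
overlay(p,[("fine",503,194.5,np.radians(85)),("coarse",628.5,183.5,np.radians(85))],"c1b",(40,110,300,140),2.6)
E
```

```text
(no output)
```

View pics/c1a.png

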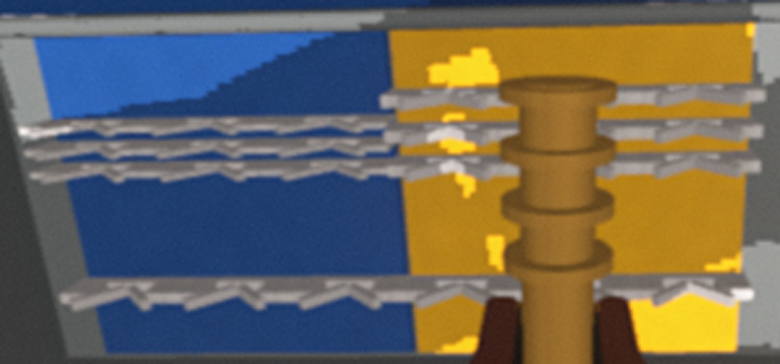

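View pics/c1b.png

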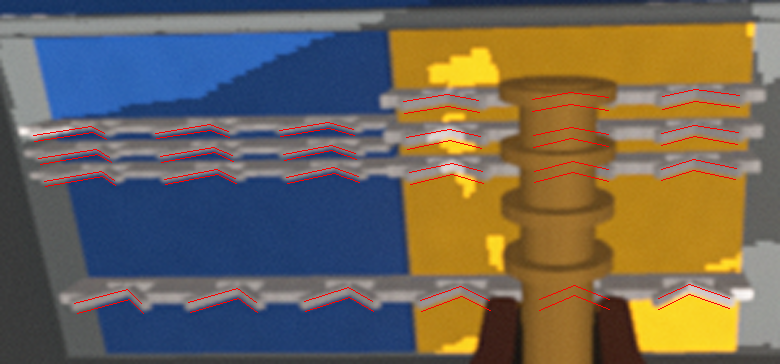

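```bash
cat > pf.py <<'E'
from ov import *
from scipy.optimize import minimize
from scipy.ndimage import map_coordinates
def pts(kind,x,y,yaw,z=6,lanes=(-42,0,42)):
    o=[];Rz=R.from_euler("z",yaw)
    for a,h in zip(TX[kind],HW[kind]):
        for l in lanes:
            for t in np.linspace(-11,11,23): o.append([a-h,l+t,12.7+abs(t)])
    return Rz.apply(np.array(o))+[x,y,z]
def pfit(p,kind,x,y,yaw0=np.radians(85),z=6,lanes=(-42,0,42),fixyaw=False):
    h=cv2.cvtColor(p["pixels"],cv2.COLOR_RGB2HSV); S=cv2.GaussianBlur(h[...,1].astype(float),(0,0),.8)
    d=1.2
    def f(v):
        q=proj(p,pts(kind,v[0],v[1],v[2]/50 if not fixyaw else yaw0,z,lanes))
        g=lambda dy: map_coordinates(S,[q[:,1]+dy,q[:,0]],order=1,mode="nearest")
        return -np.mean(g(d)-g(-d))
    best=None
    for dx in(-4,0,4):
        for dy in(-5,-2.5,0,2.5,5):
            x0=[x+dx,y+dy,yaw0*50]
            r=minimize(f,x0,method="Nelder-Mead",options=dict(initial_simplex=np.array([x0,[x0[0]+2,x0[1],x0[2]],[x0[0],x0[1]+2,x0[2]],[x0[0],x0[1],x0[2]+.6]]),xatol=.02,fatol=.01))
            if best is None or r.fun<best.fun: best=r
    v=best.x; print(kind,"origin %.1f %.1f yaw %.2f score %.1f"%(v[0],v[1],np.degrees(v[2]/50),-best.fun)); return kind,v[0],v[1],(v[2]/50 if not fixyaw else yaw0)
E
python3 - <<'E'
from pf import *
p=np.load("c1.npy",allow_pickle=True).item()["p"]
a=pfit(p,"fine",503,194.5); b=pfit(p,"coarse",628.5,183.5,lanes=(-42,42))
print((a[1]-b[1],a[2]-b[2]), np.degrees(np.arctan2(a[2]-b[2],a[1]-b[1]))-90)
overlay(p,[a,b],"c1d",(40,110,300,140),2.6)
d=np.load("w4.npy",allow_pickle=True).item()["p"]
E
```

```text
fine origin 502.9 195.4 yaw 84.93 score 101.2
coarse origin 628.7 184.3 yaw 84.90 score 138.9
(np.float64(-125.8018812120905), np.float64(11.080302284150832)) 84.96652598128381
```

View pics/c1d.png

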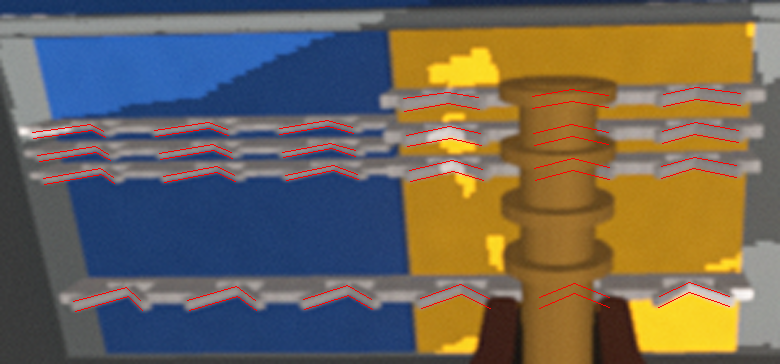

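```bash
cat > tgt.py <<'E'
from h import *
import sys
# tgt.py kind lane off z : off = bolt origin threadward of TCP
O=dict(fine=np.array([502.9,195.4]),coarse=np.array([628.7,184.3]));yaw=np.radians(84.93)
u=np.array([np.cos(yaw),np.sin(yaw)]);v=np.array([-np.sin(yaw),np.cos(yaw)])
k,l,off=sys.argv[1],float(sys.argv[2]),float(sys.argv[3])
t=O[k]+l*v-off*u; st()
p,r,o=pose(); e=p[:2]-t; print("TCP err along axis %.1f lateral %.1f"%(e@u,e@v))
for z in sys.argv[4:]: go([*t,float(z)],down(yaw-np.pi/2),"z"+z)
E
python3 tgt.py coarse -42 0.5 80
```

```text
t 31.28 pos [628.8 195.8 120.8] x [ 0.993 -0.111 -0.032] z [-0.033 -0.003 -0.999] F [ 1.  -0.8 -1.7] w 15.5 q [0.28 0.61 1.59 0.01 0.97 0.39]
TCP err along axis 12.0 lateral 42.9
z80 turn [ 0.006  0.032 -0.023] shift [44.5 10.7 39.5] rows>=1.4
```

```bash
python3 -m handwheel '[[[0.006,0.032,-0.023],[8,2,4],0],[[0,0,0],[10,3,8],0],[[0,0,0],[10,3,8],0],[[0,0,0],[9,2,8],0],[[0,0,0],[6,1,8],0],[[0,0,0],[0,0,5],0],[[0,0,0],[0,0,0],0],[[0,0,0],[0,0,0],0],[[0,0,0],[0,0,0],0],[[0,0,0],[0,0,0],0]]'
python3 tgt.py coarse -42 0.5 80 45
```

```text
t: 32.12
ee_pos: [674.3, 177.9, 74.7]
orientation: [3.138, -0.145, -0.005]
ft_force: [0.2, 0.4, -2.2]
width: 15.0
t 32.12 pos [674.3 177.9  74.7] x [ 0.996 -0.092 -0.003] z [-0.003  0.    -1.   ] F [ 0.2  0.4 -2.2] w 15.0 q [0.24 0.71 1.53 0.   0.9  0.33]
TCP err along axis -1.8 lateral -4.0
z80 turn [ 0.     0.003 -0.004] shift [-4.  -1.8 -5.3] rows>=0.2
z45 turn [ 0.     0.003 -0.004] shift [-3.9 -1.8 29.7] rows>=0.7
```

```bash
python3 -m handwheel '[[[0,0.003,-0.004],[-4,-2,0],0],[[0,0,0],[0,0,0],0],[[0,0,0],[0,0,6],0],[[0,0,0],[0,0,6],0],[[0,0,0],[0,0,6],0],[[0,0,0],[0,0,6],0],[[0,0,0],[0,0,3],0],[[0,0,0],[0,0,0],0],[[0,0,0],[0,0,0],0],[[0,0,0],[0,0,0],0]]'
python3 tgt.py coarse -42 0.5 45 28
```

```text
t: 32.95
ee_pos: [669.3, 181.6, 45.6]
orientation: [3.139, -0.136, 0.001]
ft_force: [0.2, 1.1, -1.1]
width: 15.2
t 32.95 pos [669.3 181.6  45.6] x [ 0.996 -0.087  0.001] z [ 0.001 -0.    -1.   ] F [ 0.2  1.1 -1.1] w 15.2 q [ 0.25  0.74  1.55 -0.    0.85  0.33]
TCP err along axis 1.4 lateral 1.3
z45 turn [ 0.    -0.001  0.002] shift [1.3 1.4 0.6] rows>=0.0
z28 turn [ 0.    -0.001  0.002] shift [ 1.3  1.4 17.6] rows>=0.4
```

```bash
python3 -m handwheel '[[[0,0,0],[1.2,1.3,0],0],[[0,0,0],[0,0,3],0],[[0,0,0],[0,0,3],0],[[0,0,0],[0,0,3],0],[[0,0,0],[0,0,3],0],[[0,0,0],[0,0,3],0],[[0,0,0],[0,0,1],0],[[0,0,0],[0,0,0],0],[[0,0,0],[0,0,0],0],[[0,0,0],[0,0,0],0]]'
python3 tgt.py coarse -42 0.5 28
```

```text
t: 33.78
ee_pos: [671.5, 180.0, 28.7]
orientation: [-3.138, 0.137, -0.004]
ft_force: [-0.3, 0.2, -1.9]
width: 15.3
t 33.78 pos [671.5 180.   28.7] x [ 0.996 -0.087  0.002] z [ 0.002  0.    -1.   ] F [-0.3  0.2 -1.9] w 15.3 q [ 0.24  0.77  1.55 -0.    0.82  0.33]
TCP err along axis -0.0 lateral -1.0
z28 turn [-0.001 -0.002  0.001] shift [-1.  -0.   0.7] rows>=0.0
```

```bash
python3 -m handwheel '[[[0,0,0],[-0.8,0,0.8],0],[[0,0,0],[0,0,0.5],0],[[0,0,0],[0,0,0],0.3],[[0,0,0],[0,0,0],0.3],[[0,0,0],[0,0,0],0.3],[[0,0,0],[0,0,0],0.3],[[0,0,0],[0,0,-10],0.3],[[0,0,0],[0,0,-20],0.3],[[0,0,0],[0,0,-30],0.3],[[0,0,0],[0,0,-30],0.3]]'
python3 case.py c2
```

```text
t: 34.62
ee_pos: [666.5, 179.2, 115.6]
orientation: [3.136, -0.136, -0.013]
ft_force: [0.0, 0.6, -0.2]
width: 26.1
t 34.62 pos [666.5 179.2 115.6] x [ 0.996 -0.087 -0.008] z [-0.008 -0.002 -1.   ] F [ 0.   0.6 -0.2] w 26.1 q [ 0.25  0.65  1.53 -0.    0.96  0.33]
```

View pics/c2.png

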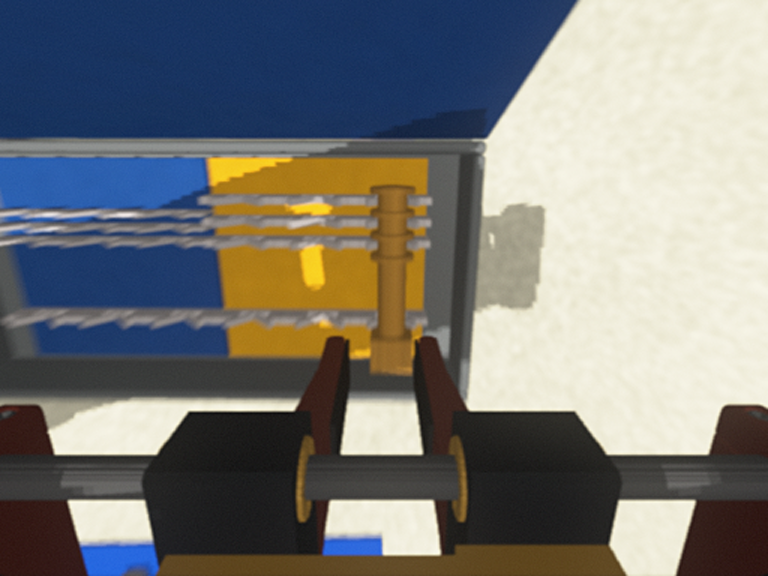

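```bash
cat > chk.py <<'E'
from fit import *
from pf import *
import sys
O=dict(fine=np.array([502.9,195.4]),coarse=np.array([628.7,184.3]));yaw=np.radians(84.93)
u=np.array([np.cos(yaw),np.sin(yaw)]);vv=np.array([-np.sin(yaw),np.cos(yaw)])
def seat(img,kind,lane,name):
    p=np.load(img+".npy",allow_pickle=True).item()["p"]
    t=O[kind]+lane*vv
    s=1.5; im=cv2.resize(p["pixels"][:,:,::-1],None,fx=s*1.5,fy=s*1.5,interpolation=cv2.INTER_CUBIC)
    s*=1.5
    for z,c in((30,(0,255,0)),):
      for P in parts(kind):
        q=(proj(p,R.from_euler("z",yaw).apply(P)+[t[0],t[1],z])+.5)*s-.5; cv2.polylines(im,[cv2.convexHull(np.round(q).astype(np.int32))],True,c,1)
    q=proj(p,[[*t,30]])[0]*s; x0=int(np.clip(q[0]-200,0,im.shape[1]-400)); y0=int(np.clip(q[1]-200,0,im.shape[0]-400))
    cv2.imwrite(f"pics/{name}.png",im[y0:y0+400,x0:x0+400])
seat(sys.argv[1],sys.argv[2],float(sys.argv[3]),sys.argv[4])
E
python3 chk.py c2 coarse -42 k1; python3 tgt.py coarse 0 0 130 | head -1
python3 - <<'E'
from h import *
go([515,-231,130],down(np.radians(-5)))
E
```

```text
t 34.67 pos [670.1 180.1 122.6] x [ 0.996 -0.087  0.001] z [ 0.001 -0.    -1.   ] F [2.8 0.3 3.2] w 26.2 q [ 0.25  0.64  1.53 -0.    0.97  0.33]
 turn [-0.    -0.001  0.   ] shift [-118.8  423.    -7.5] rows>=10.5
```

View pics/k1.png

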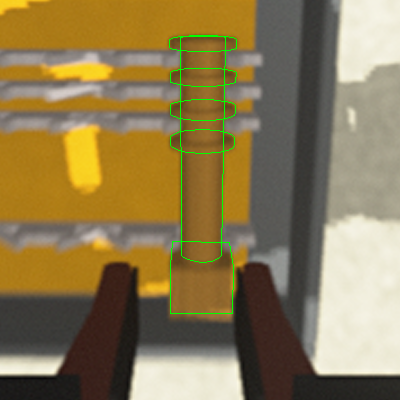

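Seated: the model overlay at the seat pose lines up with the ridges. Next brass bolt, the one near (515,-231).

```bash
python3 -m handwheel '[[[0,0,0],[-10.6,38.5,0],0.45],[[0,0,0],[-10.6,38.5,0],0.45],[[0,0,0],[-10.6,38.5,0],0.45],[[0,0,0],[-10.6,38.5,0],0.45],[[0,0,0],[-10.6,38.5,0],0.45],[[0,0,0],[-10.6,38.5,0],0.45],[[0,0,0],[-10.6,38.5,0],0.45],[[0,0,0],[-10.6,38.5,0],0.45],[[0,0,0],[-10.6,38.5,0],0.45],[[0,0,0],[-10.6,38.5,0],0.45]]'
python3 -m handwheel '[[[0,0,0],[-8,25,0],0.45],[[0,0,0],[0,0,0],0.45],[[0,0,0],[0,0,0],0.45],[[0,0,0],[0,0,0],0.45],[[0,0,0],[0,0,0],0.45],[[0,0,0],[0,0,0],0.45],[[0,0,0],[0,0,0],0.45],[[0,0,0],[0,0,0],0.45],[[0,0,0],[0,0,0],0.45],[[0,0,0],[0,0,0],0.45]]'
cat > bolt.py <<'E'
from fit import *
import sys
kind,x,y,yaw,name=sys.argv[1],float(sys.argv[2]),float(sys.argv[3]),np.radians(float(sys.argv[4])),sys.argv[5]
st(); p=ctrl.get_image("wrist"); v=fit(p,kind,x,y,yaw); draw(p,kind,v,15,name)
for z in (60,14): go([v[0],v[1],z],down(v[2]-np.pi/2),"z%d"%z)
E
python3 bolt.py coarse 515 -230 86 b3
```

```text
t: 35.5
ee_pos: [536.0, -200.3, 133.9]
orientation: [-3.135, 0.115, -0.042]
ft_force: [0.4, -0.1, 0.0]
width: 39.5
t: 36.33
ee_pos: [526.3, -227.5, 137.0]
orientation: [-3.137, 0.118, -0.049]
ft_force: [0.4, -0.9, 0.2]
width: 39.2
t 36.33 pos [ 526.3 -227.5  137. ] x [ 0.997 -0.075  0.031] z [ 0.031  0.001 -1.   ] F [ 0.4 -0.9  0.2] w 39.2 q [-0.44  0.46  1.83  0.02  0.82 -0.37]
coarse x 512.1 y -228.4 yaw 88.5 deg resid 0.14
z60 turn [-0.002 -0.031 -0.05 ] shift [-16.4   2.1  76.5] rows>=1.9
z14 turn [-0.002 -0.031 -0.05 ] shift [-17.8   2.2 122.5] rows>=3.0
```

View pics/b3.png

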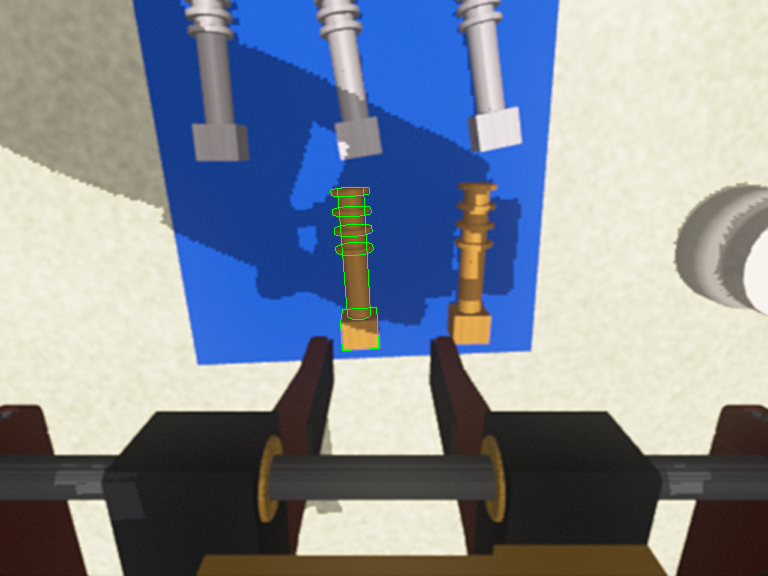

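```bash
python3 -m handwheel '[[[-0.002,-0.031,-0.05],[-8,1,5],0.45],[[0,0,0],[-6,1,15],0.45],[[0,0,0],[0,0,20],0.45],[[0,0,0],[0,0,20],0.45],[[0,0,0],[0,0,20],0.45],[[0,0,0],[0,0,15],0.45],[[0,0,0],[0,0,5],0.45],[[0,0,0],[0,0,0],0.45],[[0,0,0],[0,0,0],0.45],[[0,0,0],[0,0,0],0.45]]'
python3 bolt.py coarse 512 -228.5 88 b4
```

```text
t: 37.22
ee_pos: [514.4, -228.9, 34.8]
orientation: [3.14, -0.033, 0.004]
ft_force: [1.2, 0.1, 0.1]
width: 39.5
t 37.22 pos [ 514.4 -228.9   34.8] x [ 1.    -0.021  0.003] z [ 0.003 -0.002 -1.   ] F [1.2 0.1 0.1] w 39.5 q [-0.44  0.63  1.86 -0.    0.65 -0.42]
coarse x 512.4 y -228.5 yaw 89.6 deg resid 0.09
z60 turn [ 0.002 -0.003 -0.015] shift [ -2.1  -0.4 -24.9] rows>=0.6
z14 turn [ 0.002 -0.003 -0.015] shift [-2.3 -0.5 21.1] rows>=0.5
```

```bash
python3 -m handwheel '[[[0.002,-0.003,-0.01],[-2,-0.4,5],0.45],[[0,0,0],[0,0,6],0.45],[[0,0,0],[0,0,6],0.45],[[0,0,0],[0,0,4],0.45],[[0,0,0],[0,0,0],0],[[0,0,0],[0,0,0],0],[[0,0,0],[0,0,0],0],[[0,0,0],[0,0,0],0],[[0,0,0],[0,0,0],0],[[0,0,0],[0,0,0],0]]'
python3 - <<'E'
from h import *
st(); p,r,o=pose(); d=np.array([512.4-p[0],-228.5-p[1],0]); print("bolt offset threadward",-r.inv().apply(d)[1], "lateral",r.inv().apply(d)[0])
E
```

```text
t: 38.1
ee_pos: [514.1, -229.4, 14.5]
orientation: [3.14, -0.015, 0.006]
ft_force: [0.7, 0.2, -1.5]
width: 15.3
t 38.10 pos [ 514.1 -229.4   14.5] x [ 1.    -0.01   0.004] z [ 0.004 -0.002 -1.   ] F [ 0.7  0.2 -1.5] w 15.3 q [-0.44  0.66  1.87  0.    0.61 -0.43]
bolt offset threadward 0.8417498520100019 lateral -1.6941303382032387
```

```bash
python3 -m handwheel '[[[0,0,0],[0,0,-8],0],[[0,0,0],[0,0,-20],0],[[0,0,0],[0,0,-30],0],[[0,0,0],[0,0,-30],0],[[0,0,0],[0,0,-25],0],[[0,0,0.078],[0,0,0],0],[[0,0,0],[0,0,0],0],[[0,0,0],[5,-20,0],0],[[0,0,0],[7,-38,0],0],[[0,0,0],[7,-38,0],0]]'
python3 tgt.py coarse 0 0.8 135
```

```text
t: 38.93
ee_pos: [538.9, -137.9, 135.4]
orientation: [3.136, -0.146, 0.004]
ft_force: [0.7, 0.6, -2.0]
width: 15.3
t 38.93 pos [ 538.9 -137.9  135.4] x [ 0.996 -0.093  0.003] z [ 0.002 -0.002 -1.   ] F [ 0.7  0.6 -2. ] w 15.3 q [-0.27  0.45  1.85 -0.    0.84 -0.18]
TCP err along axis -328.0 lateral 60.9
z135 turn [ 0.002 -0.003 -0.004] shift [ 5.950e+01 -3.283e+02 -2.000e-01] rows>=8.0
```

```bash
python3 -m handwheel '[[[0,0,0],[7,-38,0],0],[[0,0,0],[7,-38,0],0],[[0,0,0],[7,-38,0],0],[[0,0,0],[7,-38,0],0],[[0,0,0],[7,-38,0],0],[[0,0,0],[7,-38,0],0],[[0,0,0],[7,-38,0],0],[[0,0,0],[5,-25,0],0],[[0,0,0],[3,-17,0],0],[[0,0,0],[0,0,0],0]]'
python3 tgt.py coarse 0 0.8 75
```

```text
t: 39.77
ee_pos: [620.3, 185.7, 130.8]
orientation: [3.138, -0.105, -0.009]
ft_force: [0.1, 0.0, -2.3]
width: 15.2
t 39.77 pos [620.3 185.7 130.8] x [ 0.998 -0.067 -0.005] z [-0.006 -0.002 -1.   ] F [ 0.1  0.  -2.3] w 15.2 q [ 0.27  0.58  1.64 -0.    0.94  0.34]
TCP err along axis 1.4 lateral 8.5
z75 turn [0.002 0.005 0.022] shift [ 8.8  1.5 55.8] rows>=1.4
```

```bash
python3 -m handwheel '[[[0.002,0.005,0.022],[9,1.5,5],0],[[0,0,0],[0,0,10],0],[[0,0,0],[0,0,15],0],[[0,0,0],[0,0,15],0],[[0,0,0],[0,0,15],0],[[0,0,0],[0,0,12],0],[[0,0,0],[0,0,8],0],[[0,0,0],[0,0,0],0],[[0,0,0],[0,0,0],0],[[0,0,0],[0,0,0],0]]'
python3 tgt.py coarse 0 0.8 29.5
```

```text
t: 40.6
ee_pos: [626.6, 174.4, 40.5]
orientation: [3.135, -0.146, -0.012]
ft_force: [-1.0, 3.2, -1.2]
width: 15.2
t 40.60 pos [626.6 174.4  40.5] x [ 0.996 -0.093 -0.008] z [-0.008 -0.002 -1.   ] F [-1.   3.2 -1.2] w 15.2 q [ 0.25  0.71  1.65 -0.    0.79  0.35]
TCP err along axis -9.3 lateral 1.2
z29.5 turn [ 0.003  0.008 -0.005] shift [ 1.2 -9.3 11. ] rows>=0.3
```

```bash
python3 -m handwheel '[[[0,0,0],[0,0,-8],0],[[0,0.008,-0.005],[1,-5,-2],0],[[0,0,0],[0,-4,0],0],[[0,0,0],[0,0,0],0],[[0,0,0],[0,0,3],0],[[0,0,0],[0,0,3],0],[[0,0,0],[0,0,2],0],[[0,0,0],[0,0,0],0],[[0,0,0],[0,0,0],0],[[0,0,0],[0,0,0],0]]'
python3 tgt.py coarse 0 0.8 29.5
```

```text
t: 41.43
ee_pos: [630.6, 184.6, 46.3]
orientation: [3.136, -0.135, 0.01]
ft_force: [0.3, -0.2, -2.7]
width: 15.1
t 41.43 pos [630.6 184.6  46.3] x [ 0.996 -0.086  0.006] z [ 0.006 -0.003 -1.   ] F [ 0.3 -0.2 -2.7] w 15.1 q [ 0.27  0.7   1.64 -0.01  0.79  0.36]
TCP err along axis 1.2 lateral -1.8
z29.5 turn [ 0.002 -0.006  0.003] shift [-1.9  1.2 16.8] rows>=0.4
```

```bash
python3 -m handwheel '[[[0.002,-0.006,0.003],[-1.9,1.2,2],0],[[0,0,0],[0,0,3],0],[[0,0,0],[0,0,3],0],[[0,0,0],[0,0,2],0],[[0,0,0],[0,0,2],0],[[0,0,0],[0,0,2],0],[[0,0,0],[0,0,1],0],[[0,0,0],[0,0,0],0],[[0,0,0],[0,0,0],0],[[0,0,0],[0,0,0],0]]'
python3 tgt.py coarse 0 0.8 29.5
```

```text
t: 42.27
ee_pos: [629.4, 183.1, 30.0]
orientation: [-3.138, 0.141, -0.002]
ft_force: [0.2, -0.7, -1.5]
width: 15.1
t 42.27 pos [629.4 183.1  30. ] x [ 0.996 -0.09   0.001] z [ 0.001  0.    -1.   ] F [ 0.2 -0.7 -1.5] w 15.1 q [ 0.27  0.73  1.65 -0.    0.77  0.36]
TCP err along axis -0.3 lateral -0.8
z29.5 turn [-0.    -0.001 -0.001] shift [-0.8 -0.3  0.5] rows>=0.0
```

```bash
python3 -m handwheel '[[[0,0,0],[-0.7,-0.3,0.8],0],[[0,0,0],[0,0,0.6],0],[[0,0,0],[0,0,0],0.3],[[0,0,0],[0,0,0],0.3],[[0,0,0],[0,0,0],0.3],[[0,0,0],[0,0,0],0.3],[[0,0,0],[0,0,-10],0.3],[[0,0,0],[0,0,-25],0.3],[[0,0,0],[0,0,-35],0.3],[[0,0,0],[0,0,-20],0.3]]'
python3 case.py c3; python3 chk.py c3 coarse 0 k2
python3 - <<'E'
from h import *
go([588,-231,130],down(np.radians(-5)))
E
```

```text
t: 43.1
ee_pos: [624.7, 182.8, 117.7]
orientation: [3.135, -0.14, -0.015]
ft_force: [0.4, -0.1, 0.1]
width: 26.5
t 43.10 pos [624.7 182.8 117.7] x [ 0.996 -0.089 -0.009] z [-0.009 -0.003 -1.   ] F [ 0.4 -0.1  0.1] w 26.5 q [0.27 0.6  1.63 0.   0.92 0.36]
 turn [ 0.002  0.005 -0.002] shift [ -1.4 416.1  -8.2] rows>=10.0
```

View pics/k2.png

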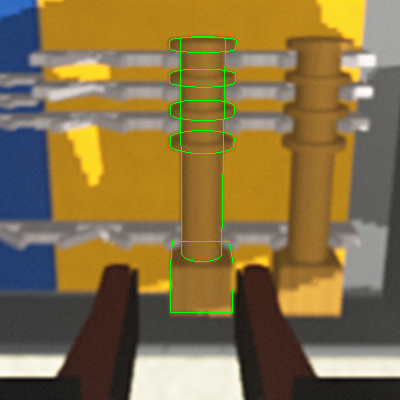

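View pics/c3.png

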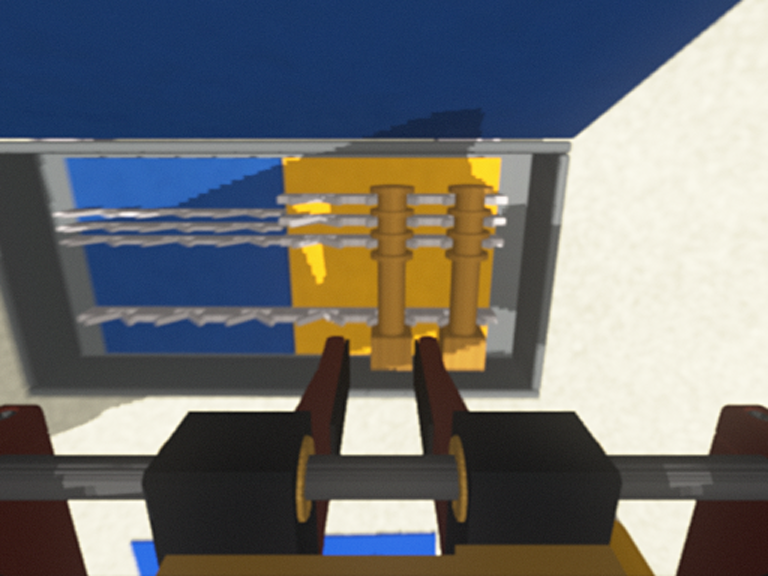

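Both brass bolts lie with their ridges between the teeth. Third brass bolt next.

```bash
python3 -m handwheel '[[[0,0,0],[-3,38.5,-1],0.45],[[0,0,0],[-3,38.5,-1],0.45],[[0,0,0],[0,38.5,0],0.45],[[0,0,0],[0,38.5,0],0.45],[[0,0,0],[0,38.5,0],0.45],[[0,0,0],[0,38.5,0],0.45],[[0,0,0],[0,38.5,0],0.45],[[0,0,0],[0,38.5,0],0.45],[[0,0,0],[0,38.5,0],0.45],[[0,0,0],[0,38.5,0],0.45]]'
python3 - <<'E'
from h import *
st(); go([588,-231,130],down(np.radians(-5)))
E
```

```text
t: 43.98
ee_pos: [589.7, -205.9, 132.1]
orientation: [-3.137, 0.119, -0.016]
ft_force: [0.7, -0.1, -0.5]
width: 39.4
t 43.98 pos [ 589.7 -205.9  132.1] x [ 0.997 -0.076  0.01 ] z [ 0.01   0.002 -1.   ] F [ 0.7 -0.1 -0.5] w 39.4 q [-0.36  0.54  1.7   0.01  0.89 -0.29]
 turn [-0.003 -0.01   0.011] shift [ 0.2 25.2  2. ] rows>=0.6
```

```bash
python3 -m handwheel '[[[0,-0.01,0],[0,15,0],0.45],[[0,0,0],[0,10,0],0.45],[[0,0,0],[0,0,0],0.45],[[0,0,0],[0,0,0],0.45],[[0,0,0],[0,0,0],0.45],[[0,0,0],[0,0,0],0.45],[[0,0,0],[0,0,0],0.45],[[0,0,0],[0,0,0],0.45],[[0,0,0],[0,0,0],0.45],[[0,0,0],[0,0,0],0.45]]'
python3 bolt.py coarse 590 -230 84 b5
```

```text
t: 44.82
ee_pos: [587.5, -231.2, 132.9]
orientation: [-3.136, 0.119, 0.001]
ft_force: [-1.0, -0.4, -0.0]
width: 39.7
t 44.82 pos [ 587.5 -231.2  132.9] x [ 0.997 -0.076 -0.001] z [-0.     0.004 -1.   ] F [-1.  -0.4 -0. ] w 39.7 q [-0.4   0.55  1.68  0.    0.92 -0.32]
coarse x 587.9 y -231.6 yaw 85.2 deg resid 0.13
z60 turn [-0.004  0.001  0.007] shift [ 0.5  0.6 72.9] rows>=1.7
z14 turn [-0.004  0.001  0.007] shift [  0.6   0.8 118.9] rows>=2.9
```

View pics/b5.png

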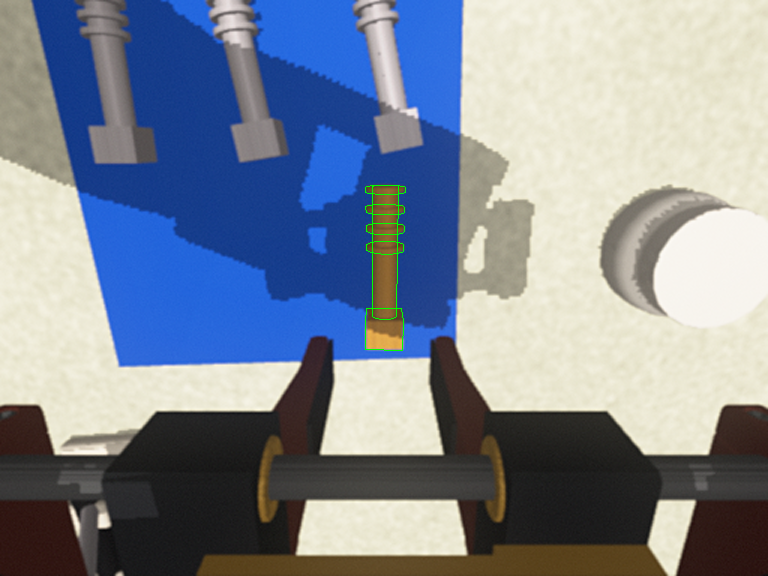

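```bash
python3 -m handwheel '[[[-0.004,0.001,0.007],[0.5,0.6,12],0.45],[[0,0,0],[0,0,20],0.45],[[0,0,0],[0,0,20],0.45],[[0,0,0],[0,0,20],0.45],[[0,0,0],[0,0,15],0.45],[[0,0,0],[0,0,8],0.45],[[0,0,0],[0,0,0],0.45],[[0,0,0],[0,0,0],0.45],[[0,0,0],[0,0,0],0.45],[[0,0,0],[0,0,0],0.45]]'
python3 bolt.py coarse 588 -231.6 85 b6
```

```text
t: 45.7
ee_pos: [588.8, -232.0, 31.1]
orientation: [3.136, -0.135, 0.004]
ft_force: [-0.0, -1.0, -0.7]
width: 39.4
t 45.70 pos [ 588.8 -232.    31.1] x [ 0.996 -0.086  0.003] z [ 0.003 -0.003 -1.   ] F [-0.  -1.  -0.7] w 39.4 q [-0.39  0.7   1.7  -0.    0.74 -0.31]
coarse x 588.1 y -231.5 yaw 85.9 deg resid 0.09
z60 turn [ 0.003 -0.003 -0.014] shift [ -0.8  -0.5 -28.6] rows>=0.7
z14 turn [ 0.003 -0.003 -0.014] shift [-0.9 -0.6 17.4] rows>=0.4
```

```bash
python3 -m handwheel '[[[0.003,-0.003,-0.01],[-0.9,-0.6,5],0.45],[[0,0,0],[0,0,6],0.45],[[0,0,0],[0,0,4],0.45],[[0,0,0],[0,0,2],0.45],[[0,0,0],[0,0,0],0],[[0,0,0],[0,0,0],0],[[0,0,0],[0,0,0],0],[[0,0,0],[0,0,0],0],[[0,0,0],[0,0,0],0],[[0,0,0],[0,0,0],0]]'
cat > off.py <<'E'
from h import *
import sys
st(); p,r,o=pose(); d=np.array([float(sys.argv[1])-p[0],float(sys.argv[2])-p[1],0]); print("bolt offset threadward %.1f"%-r.inv().apply(d)[1], "lateral %.1f"%r.inv().apply(d)[0],"seat TCP z %.1f"%(30-(15-p[2])))
E
python3 off.py 588 -231.5
```

```text
t: 46.58
ee_pos: [589.7, -232.1, 15.1]
orientation: [3.138, -0.117, 0.007]
ft_force: [0.1, 0.3, -1.0]
width: 15.1
t 46.58 pos [ 589.7 -232.1   15.1] x [ 0.997 -0.075  0.004] z [ 0.004 -0.001 -1.   ] F [ 0.1  0.3 -1. ] w 15.1 q [-0.39  0.72  1.7   0.    0.71 -0.32]
bolt offset threadward 0.5 lateral -1.7 seat TCP z 30.1
```

```bash
python3 -m handwheel '[[[0,0,0],[0,0,-8],0],[[0,0,0],[0,0,-20],0],[[0,0,0],[0,0,-30],0],[[0,0,0],[0,0,-30],0],[[0,0,0],[0,0,-25],0],[[0,0,0.012],[0,0,0],0],[[0,0,0],[0,-10,0],0],[[0,0,0],[-3,-25,0],0],[[0,0,0],[-3,-38,0],0],[[0,0,0],[-3,-38,0],0]]'
python3 tgt.py coarse 42 0.5 135
```

```text
t: 47.42
ee_pos: [587.3, -121.6, 131.1]
orientation: [3.137, -0.153, 0.0]
ft_force: [0.9, 0.2, -2.7]
width: 15.4
t 47.42 pos [ 587.3 -121.6  131.1] x [ 0.995 -0.097  0.   ] z [-0.    -0.001 -1.   ] F [ 0.9  0.2 -2.7] w 15.4 q [-0.22  0.51  1.75 -0.    0.88 -0.13]
TCP err along axis -307.9 lateral -27.8
z135 turn [ 0.001 -0.    -0.009] shift [ -30.6 -307.6   -4.1] rows>=7.4
```

```bash
python3 -m handwheel '[[[0,0,-0.009],[-3,-38,-2],0],[[0,0,0],[-3,-38,-1],0],[[0,0,0],[-3,-38,-1],0],[[0,0,0],[-3,-38,0],0],[[0,0,0],[-3,-38,0],0],[[0,0,0],[-3,-38,0],0],[[0,0,0],[-3,-33,0],0],[[0,0,0],[-3,-20,0],0],[[0,0,0],[-1,-10,0],0],[[0,0,0],[0,0,0],0]]'
python3 tgt.py coarse 42 0.5 60
```

```text
t: 48.25
ee_pos: [573.8, 196.0, 120.3]
orientation: [3.137, -0.13, -0.035]
ft_force: [0.5, -0.8, -2.2]
width: 15.0
t 48.25 pos [573.8 196.  120.3] x [ 0.996 -0.083 -0.022] z [-0.022 -0.001 -1.   ] F [ 0.5 -0.8 -2.2] w 15.0 q [0.31 0.55 1.73 0.01 0.89 0.38]
TCP err along axis 7.3 lateral 13.7
z60 turn [0.003 0.022 0.006] shift [15.   7.2 60. ] rows>=1.5
```

```bash
python3 -m handwheel '[[[0.003,0.022,0.006],[8,3,0],0],[[0,0,0],[6,3,5],0],[[0,0,0],[0,0,10],0],[[0,0,0],[0,0,15],0],[[0,0,0],[0,0,15],0],[[0,0,0],[0,0,8],0],[[0,0,0],[0,0,0],0],[[0,0,0],[0,0,0],0],[[0,0,0],[0,0,0],0],[[0,0,0],[0,0,0],0]]'
python3 tgt.py coarse 42 0.5 48
```

```text
t: 49.08
ee_pos: [588.7, 178.1, 60.2]
orientation: [3.137, -0.16, -0.003]
ft_force: [-0.8, 1.5, -2.2]
width: 15.3
t 49.08 pos [588.7 178.1  60.2] x [ 0.995 -0.102 -0.002] z [-0.002 -0.    -1.   ] F [-0.8  1.5 -2.2] w 15.3 q [0.27 0.64 1.74 0.   0.77 0.38]
TCP err along axis -9.2 lateral -2.7
z48 turn [ 0.001  0.002 -0.013] shift [-2.8 -9.2 12.2] rows>=0.4
```

```bash
python3 -m handwheel '[[[0,0,-0.013],[-1.5,-5,0],0],[[0,0,0],[-1.3,-4,0],0],[[0,0,0],[0,0,3],0],[[0,0,0],[0,0,4],0],[[0,0,0],[0,0,4],0],[[0,0,0],[0,0,2],0],[[0,0,0],[0,0,0],0],[[0,0,0],[0,0,0],0],[[0,0,0],[0,0,0],0],[[0,0,0],[0,0,0],0]]'
python3 tgt.py coarse 42 0.5 30
```

```text
t: 49.92
ee_pos: [587.8, 187.9, 47.8]
orientation: [3.138, -0.135, 0.002]
ft_force: [0.3, 0.2, -1.3]
width: 15.1
t 49.92 pos [587.8 187.9  47.8] x [ 0.996 -0.086  0.002] z [ 0.001 -0.001 -1.   ] F [ 0.3  0.2 -1.3] w 15.1 q [ 0.29  0.66  1.74 -0.    0.75  0.38]
TCP err along axis 0.5 lateral -0.9
z30 turn [ 0.001 -0.002  0.002] shift [-1.   0.5 17.8] rows>=0.4
```

```bash
python3 -m handwheel '[[[0,-0.002,0.002],[-0.9,0,2],0],[[0,0,0],[0,0,3],0],[[0,0,0],[0,0,3],0],[[0,0,0],[0,0,3],0],[[0,0,0],[0,0,3],0],[[0,0,0],[0,0,2],0],[[0,0,0],[0,0,1],0],[[0,0,0],[0,0,0],0],[[0,0,0],[0,0,0],0],[[0,0,0],[0,0,0],0]]'
python3 tgt.py coarse 42 0.5 30
```

```text
t: 50.75
ee_pos: [588.2, 188.0, 30.0]
orientation: [3.138, -0.139, 0.003]
ft_force: [-0.0, -0.3, -0.8]
width: 15.1
t 50.75 pos [588.2 188.   30. ] x [ 0.996 -0.088  0.002] z [ 0.002 -0.    -1.   ] F [-0.  -0.3 -0.8] w 15.1 q [ 0.29  0.69  1.74 -0.    0.72  0.38]
TCP err along axis 0.6 lateral -1.3
z30 turn [ 0.    -0.002 -0.   ] shift [-1.3  0.6 -0. ] rows>=0.0
```

```bash
python3 -m handwheel '[[[0,0,0],[-1.2,0.4,0.3],0],[[0,0,0],[0,0,0.6],0],[[0,0,0],[0,0,0],0.3],[[0,0,0],[0,0,0],0.3],[[0,0,0],[0,0,0],0.3],[[0,0,0],[0,0,0],0.3],[[0,0,0],[0,0,-10],0.3],[[0,0,0],[0,0,-25],0.3],[[0,0,0],[0,0,-35],0.3],[[0,0,0],[0,0,-20],0.3]]'
python3 case.py c4; python3 chk.py c4 coarse 42 k3
python3 - <<'E'
from h import *
go([600,-107,130],down(np.radians(-5)))
t=ctrl.get_image("top"); save(t,"t5"); print(spot(t,"fine1"),spot(t,"lid_handle"),spot(t,"lamp_tube"))
E
```

```text
t: 51.58
ee_pos: [583.0, 186.8, 118.5]
orientation: [3.135, -0.139, -0.013]
ft_force: [1.6, 0.4, -0.2]
width: 26.1
t 51.58 pos [583.  186.8 118.5] x [ 0.996 -0.088 -0.008] z [-0.008 -0.003 -1.   ] F [ 1.6  0.4 -0.2] w 26.1 q [ 0.29  0.55  1.72 -0.    0.88  0.38]
 turn [ 0.002  0.004 -0.001] shift [ 41.2 291.9  -7.9] rows>=7.1
[(0.68, [520.5, -102.8, 15.9]), (0.65, [602.8, -108.2, 16.7]), (0.46, [444.8, -107.7, 14.1])] [(0.61, [578.2, 333.0, 212.6]), (0.34, [502.1, 195.2, 28.5])] [(0.72, [458.7, -399.8, 189.1]), (0.34, [505.3, 193.7, 11.3])]
```

View pics/k3.png

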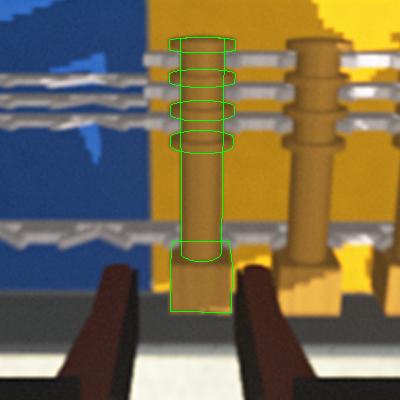

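View pics/t5.png

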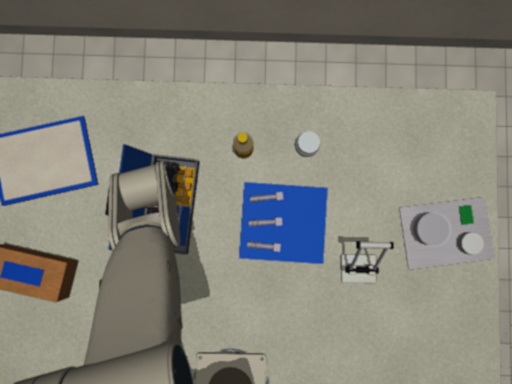

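All three brass bolts are in. Now the first steel one.

```bash
python3 -m handwheel '[[[0,0,0],[5,38,-2],0.45],[[0,0,0],[5,38,-1],0.45],[[0,0,0],[5,38,-1],0.45],[[0,0,0],[5,38,0],0.45],[[0,0,0],[5,38,0],0.45],[[0,0,0],[5,38,0],0.45],[[0,0,0],[5,32,0],0.45],[[0,0,0],[5,20,0],0.45],[[0,0,0],[0,0,0],0.45],[[0,0,0],[0,0,0],0.45]]'
python3 bolt.py fine 602 -108 95 b7
```

```text
t: 52.67
ee_pos: [588.3, -106.1, 104.3]
orientation: [3.135, -0.131, -0.055]
ft_force: [-0.9, -0.1, -0.4]
width: 39.6
t 52.67 pos [ 588.3 -106.1  104.3] x [ 0.996 -0.084 -0.035] z [-0.035 -0.002 -0.999] F [-0.9 -0.1 -0.4] w 39.6 q [-0.19  0.56  1.74 -0.01  0.87 -0.1 ]
fine x 598.5 y -107.6 yaw 97.5 deg resid 0.13
z60 turn [ 0.001  0.036 -0.214] shift [12.1  0.8 43.8] rows>=1.7
z14 turn [ 0.001  0.036 -0.214] shift [13.7  0.6 89.7] rows>=2.2
```

View pics/b7.png

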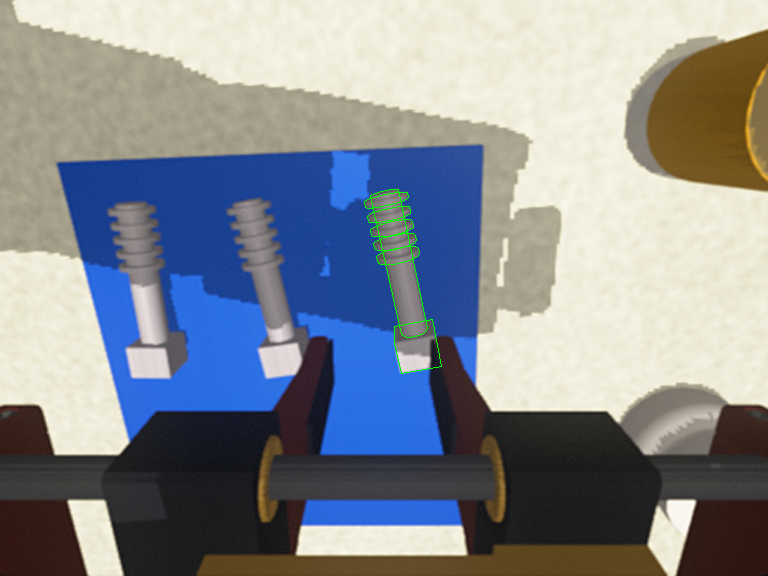

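```bash
python3 -m handwheel '[[[0.001,0.036,0],[6,0,-5],0.45],[[0,0,-0.107],[6,0,0],0.45],[[0,0,-0.107],[0,0,5],0.45],[[0,0,0],[0,0,15],0.45],[[0,0,0],[0,0,20],0.45],[[0,0,0],[0,0,15],0.45],[[0,0,0],[0,0,5],0.45],[[0,0,0],[0,0,0],0.45],[[0,0,0],[0,0,0],0.45],[[0,0,0],[0,0,0],0.45]]'
python3 bolt.py fine 599 -108 97 b8
```

```text
t: 53.55
ee_pos: [597.0, -92.0, 42.8]
orientation: [-3.132, -0.245, 0.012]
ft_force: [-0.5, 0.5, 0.3]
width: 39.4
t 53.55 pos [597.  -92.   42.8] x [ 0.988  0.156 -0.007] z [-0.007 -0.001 -1.   ] F [-0.5  0.5  0.3] w 39.4 q [-0.17  0.65  1.76 -0.    0.73 -0.33]
fine x 598.7 y -107.6 yaw 97.7 deg resid 0.27
z60 turn [-0.     0.007  0.022] shift [ -1.   15.6 -17. ] rows>=0.6
z14 turn [-0.     0.007  0.022] shift [-0.7 15.6 29. ] rows>=0.8
```

View pics/b8.png

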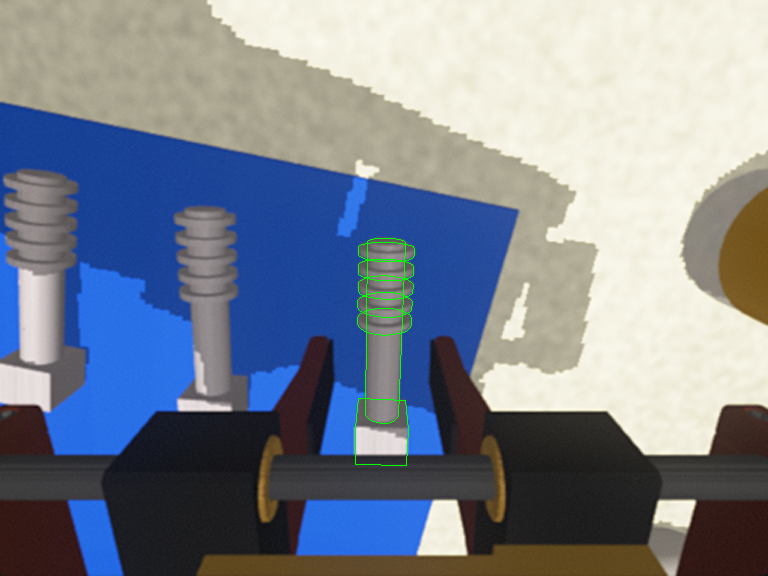

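```bash
python3 -m handwheel '[[[0,0.007,0.02],[0,8,0],0.45],[[0,0,0],[0,7.5,0],0.45],[[0,0,0],[0,0,4],0.45],[[0,0,0],[0,0,6],0.45],[[0,0,0],[0,0,6],0.45],[[0,0,0],[0,0,3],0.45],[[0,0,0],[0,0,0],0.45],[[0,0,0],[0,0,0],0.45],[[0,0,0],[0,0,0],0.45],[[0,0,0],[0,0,0],0.45]]'
python3 bolt.py fine 599 -108 97 b9
```

```text
t: 54.43
ee_pos: [601.3, -110.2, 24.4]
orientation: [3.134, 0.208, 0.008]
ft_force: [0.4, 0.6, -0.7]
width: 39.4
t 54.43 pos [ 601.3 -110.2   24.4] x [0.991 0.132 0.005] z [ 0.005 -0.    -1.   ] F [ 0.4  0.6 -0.7] w 39.4 q [-0.2   0.69  1.76  0.    0.69 -0.33]
fine x 598.7 y -107.3 yaw 97.5 deg resid 0.21
z60 turn [ 0.001 -0.005  0.001] shift [ -2.   -3.1 -35.6] rows>=0.9
z14 turn [ 0.001 -0.005  0.001] shift [-2.2 -3.1 10.4] rows>=0.3
```

View pics/b9.png

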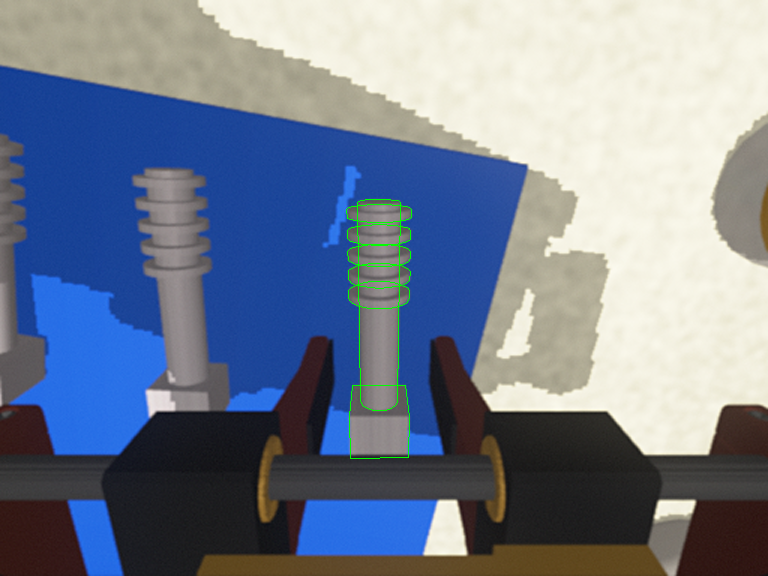

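```bash
python3 -m handwheel '[[[0,-0.005,0],[-2,-3,2],0.45],[[0,0,0],[0,0,4],0.45],[[0,0,0],[0,0,3],0.45],[[0,0,0],[0,0,1],0.45],[[0,0,0],[0,0,0],0],[[0,0,0],[0,0,0],0],[[0,0,0],[0,0,0],0],[[0,0,0],[0,0,0],0],[[0,0,0],[0,0,0],0],[[0,0,0],[0,0,0],0]]'
python3 off.py 598.6 -107.5
```

```text
t: 55.32
ee_pos: [599.1, -106.8, 13.6]
orientation: [3.133, 0.209, 0.0]
ft_force: [-0.1, 0.6, -0.9]
width: 15.3
t 55.32 pos [ 599.1 -106.8   13.6] x [0.991 0.133 0.   ] z [ 0.    -0.001 -1.   ] F [-0.1  0.6 -0.9] w 15.3 q [-0.2   0.7   1.76 -0.    0.68 -0.33]
bolt offset threadward -0.7 lateral -0.6 seat TCP z 28.6
```

```bash
python3 -m handwheel '[[[0,0,0],[0,0,-8],0],[[0,0,0],[0,0,-20],0],[[0,0,0],[0,0,-30],0],[[0,0,0],[0,0,-30],0],[[0,0,0],[0,0,-25],0],[[0,0,0.11],[0,0,0],0],[[0,0,0.11],[0,0,0],0],[[0,0,0],[0,0,0],0],[[0,0,0],[-5,-20,0],0],[[0,0,0],[-8,-30,0],0]]'
python3 tgt.py fine -42 -0.7 125
```

```text
t: 56.15
ee_pos: [589.7, -58.9, 135.3]
orientation: [3.136, -0.149, -0.001]
ft_force: [1.1, 0.5, -1.2]
width: 15.1
t 56.15 pos [589.7 -58.9 135.3] x [ 0.996 -0.095 -0.001] z [-0.001 -0.002 -1.   ] F [ 1.1  0.5 -1.2] w 15.1 q [-0.12  0.5   1.77 -0.    0.88 -0.02]
TCP err along axis -246.4 lateral -67.0
z125 turn [ 0.002  0.001 -0.006] shift [ -68.5 -246.     9.7] rows>=6.1
```

```bash
python3 -m handwheel '[[[0,0,-0.006],[-10,-36,0],0],[[0,0,0],[-10,-36,0],0],[[0,0,0],[-10,-36,0],0],[[0,0,0],[-10,-36,0],0],[[0,0,0],[-10,-36,0],0],[[0,0,0],[-8,-28,0],0],[[0,0,0],[-6,-20,0],0],[[0,0,0],[-2,-10,0],0],[[0,0,0],[0,0,0],0],[[0,0,0],[0,0,0],0]]'
python3 tgt.py fine -42 -0.7 66
```

```text
t: 56.98
ee_pos: [536.1, 196.4, 134.3]
orientation: [3.137, -0.085, -0.009]
ft_force: [0.5, 0.4, -2.0]
width: 15.0
t 56.98 pos [536.1 196.4 134.3] x [ 0.999 -0.054 -0.006] z [-0.006 -0.003 -1.   ] F [ 0.5  0.4 -2. ] w 15.0 q [ 0.33  0.48  1.81 -0.    0.86  0.39]
TCP err along axis 3.2 lateral 9.1
z66 turn [0.004 0.006 0.034] shift [ 9.3  3.2 68.2] rows>=1.7
```

```bash
python3 -m handwheel '[[[0.004,0.006,0.03],[5,0,0],0],[[0,0,0],[4,0,5],0],[[0,0,0],[0,0,14],0],[[0,0,0],[0,0,16],0],[[0,0,0],[0,0,16],0],[[0,0,0],[0,0,10],0],[[0,0,0],[0,0,4],0],[[0,0,0],[0,0,0],0],[[0,0,0],[0,0,0],0],[[0,0,0],[0,0,0],0]]'
python3 tgt.py fine -42 -0.7 48
```

```text
t: 57.82
ee_pos: [552.2, 184.9, 66.0]
orientation: [3.138, -0.154, 0.006]
ft_force: [0.1, 0.1, -2.2]
width: 14.9
t 57.82 pos [552.2 184.9  66. ] x [ 0.995 -0.098  0.004] z [ 0.004 -0.    -1.   ] F [ 0.1  0.1 -2.2] w 14.9 q [ 0.3   0.59  1.82 -0.    0.73  0.4 ]
TCP err along axis -6.8 lateral -8.0
z48 turn [-0.    -0.004 -0.01 ] shift [-8.1 -6.7 18. ] rows>=0.5
```

```bash
python3 -m handwheel '[[[0,-0.004,-0.01],[-4,-3.5,0],0],[[0,0,0],[-4,-3,0],0],[[0,0,0],[0,0,4],0],[[0,0,0],[0,0,6],0],[[0,0,0],[0,0,5],0],[[0,0,0],[0,0,3],0],[[0,0,0],[0,0,0],0],[[0,0,0],[0,0,0],0],[[0,0,0],[0,0,0],0],[[0,0,0],[0,0,0],0]]'
python3 tgt.py fine -42 -0.7 29
```

```text
t: 58.65
ee_pos: [545.4, 194.1, 48.5]
orientation: [-3.137, 0.135, -0.005]
ft_force: [-0.8, -0.3, -2.2]
width: 15.2
t 58.65 pos [545.4 194.1  48.5] x [ 0.996 -0.086  0.003] z [ 0.003  0.001 -1.   ] F [-0.8 -0.3 -2.2] w 15.2 q [0.32 0.62 1.83 0.   0.69 0.41]
TCP err along axis 1.7 lateral -0.4
z29 turn [-0.002 -0.003  0.002] shift [-0.5  1.7 19.5] rows>=0.5
```

```bash
python3 -m handwheel '[[[0,-0.003,0.002],[-0.4,1.7,0],0],[[0,0,0],[0,0,2],0],[[0,0,0],[0,0,3],0],[[0,0,0],[0,0,2],0],[[0,0,0],[0,0,0],0],[[0,0,0],[0,0,0],0],[[0,0,0],[0,0,0],0],[[0,0,0],[0,0,0],0],[[0,0,0],[0,0,0],0],[[0,0,0],[0,0,0],0]]'
python3 tgt.py fine -42 -0.7 29
```

```text
t: 59.48
ee_pos: [545.2, 192.1, 41.1]
orientation: [-3.137, 0.139, -0.001]
ft_force: [-0.1, 0.4, -2.0]
width: 15.0
t 59.48 pos [545.2 192.1  41.1] x [ 0.996 -0.089  0.001] z [ 0.001  0.002 -1.   ] F [-0.1  0.4 -2. ] w 15.0 q [0.32 0.63 1.83 0.   0.68 0.4 ]
TCP err along axis -0.3 lateral -0.4
z29 turn [-0.002 -0.001 -0.   ] shift [-0.4 -0.2 12.1] rows>=0.3
```

```bash
python3 -m handwheel '[[[0,0,0],[-0.3,-0.2,2],0],[[0,0,0],[0,0,2],0],[[0,0,0],[0,0,2],0],[[0,0,0],[0,0,2],0],[[0,0,0],[0,0,2],0],[[0,0,0],[0,0,1.5],0],[[0,0,0],[0,0,0],0],[[0,0,0],[0,0,0],0],[[0,0,0],[0,0,0],0],[[0,0,0],[0,0,0],0]]'
python3 tgt.py fine -42 -0.7 29
```

```text
t: 60.32
ee_pos: [546.0, 192.6, 28.9]
orientation: [-3.136, 0.139, -0.004]
ft_force: [-0.3, -0.1, -1.8]
width: 15.3
t 60.32 pos [546.  192.6  28.9] x [ 0.996 -0.088  0.003] z [ 0.003  0.003 -1.   ] F [-0.3 -0.1 -1.8] w 15.3 q [0.32 0.65 1.83 0.   0.66 0.4 ]
TCP err along axis 0.4 lateral -1.2
z29 turn [-0.003 -0.003 -0.   ] shift [-1.2  0.4 -0.1] rows>=0.0
```

```bash
python3 -m handwheel '[[[0,0,0],[-1.1,0.2,0.4],0],[[0,0,0],[0,0,0.6],0],[[0,0,0],[0,0,0],0.3],[[0,0,0],[0,0,0],0.3],[[0,0,0],[0,0,0],0.3],[[0,0,0],[0,0,0],0.3],[[0,0,0],[0,0,-10],0.3],[[0,0,0],[0,0,-25],0.3],[[0,0,0],[0,0,-35],0.3],[[0,0,0],[0,0,-20],0.3]]'
python3 case.py c5; python3 chk.py c5 fine -42 k4
python3 - <<'E'
from h import *
go([519,-106,130],down(np.radians(2)))
E
```

```text
t: 61.15
ee_pos: [540.9, 191.2, 117.7]
orientation: [3.138, -0.139, -0.012]
ft_force: [0.7, -0.7, -0.0]
width: 26.2
t 61.15 pos [540.9 191.2 117.7] x [ 0.996 -0.089 -0.007] z [-0.007 -0.001 -1.   ] F [ 0.7 -0.7 -0. ] w 26.2 q [0.32 0.5  1.81 0.   0.83 0.41]
 turn [-0.001  0.003 -0.123] shift [  2.8 298.7  -9.4] rows>=7.2
```

View pics/k4.png

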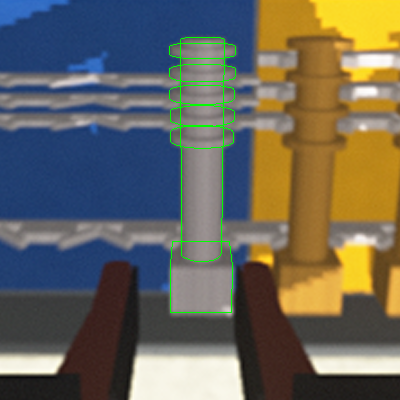

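Seated on the model overlay. Second steel bolt.

```bash
python3 -m handwheel '[[[0,0,0],[0,38,-3],0.45],[[0,0,0],[0,38,-2],0.45],[[0,0,0],[0,38,-2],0.45],[[0,0,0],[0,38,-1],0.45],[[0,0,0],[0,38,0],0.45],[[0,0,0],[0,38,0],0.45],[[0,0,0],[1,30,0],0.45],[[0,0,0],[1,20,0],0.45],[[0,0,-0.12],[0,0,0],0.45],[[0,0,0],[0,0,0],0.45]]'
python3 bolt.py fine 519 -106 95 b10
```

```text
t: 62.03
ee_pos: [522.3, -95.1, 136.8]
orientation: [-3.138, -0.063, -0.018]
ft_force: [-0.6, 0.2, 0.2]
width: 39.7
t 62.03 pos [522.3 -95.1 136.8] x [0.999 0.04  0.012] z [ 0.012  0.003 -1.   ] F [-0.6  0.2  0.2] w 39.7 q [-0.21  0.42  1.91  0.01  0.8  -0.25]
fine x 519.1 y -106.5 yaw 94.6 deg resid 0.05
z60 turn [-0.002 -0.012 -0.046] shift [-4.8 11.8 76.8] rows>=1.9
z14 turn [-0.002 -0.012 -0.046] shift [ -5.3  11.9 122.8] rows>=3.0
```

View pics/b10.png

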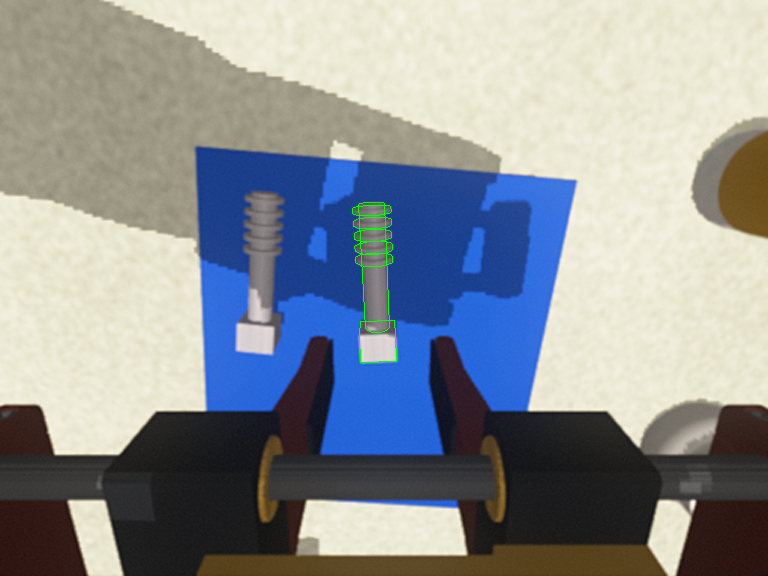

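```bash
python3 -m handwheel '[[[-0.002,-0.012,-0.046],[-2,6,0],0.45],[[0,0,0],[-2,5,5],0.45],[[0,0,0],[0,0,15],0.45],[[0,0,0],[0,0,20],0.45],[[0,0,0],[0,0,20],0.45],[[0,0,0],[0,0,18],0.45],[[0,0,0],[0,0,10],0.45],[[0,0,0],[0,0,3],0.45],[[0,0,0],[0,0,0],0.45],[[0,0,0],[0,0,0],0.45]]'
python3 bolt.py fine 519 -106.5 94.6 b11
```

```text
t: 62.92
ee_pos: [520.3, -101.5, 42.7]
orientation: [-3.14, -0.091, -0.007]
ft_force: [-0.4, 0.6, -0.4]
width: 39.5
t 62.92 pos [ 520.3 -101.5   42.7] x [0.998 0.058 0.004] z [ 0.004  0.    -1.   ] F [-0.4  0.6 -0.4] w 39.5 q [-0.22  0.58  1.94  0.    0.62 -0.28]
fine x 519.2 y -106.1 yaw 94.7 deg resid 0.09
z60 turn [-0.    -0.005 -0.025] shift [ -1.5   4.4 -17. ] rows>=0.4
z14 turn [-0.    -0.005 -0.025] shift [-1.7  4.4 29. ] rows>=0.7
```

```bash
python3 -m handwheel '[[[0,-0.005,-0.025],[-1,2.5,0],0.45],[[0,0,0],[-0.5,2,0],0.45],[[0,0,0],[0,0,4],0.45],[[0,0,0],[0,0,6],0.45],[[0,0,0],[0,0,5],0.45],[[0,0,0],[0,0,3],0.45],[[0,0,0],[0,0,0],0.45],[[0,0,0],[0,0,0],0.45],[[0,0,0],[0,0,0],0.45],[[0,0,0],[0,0,0],0.45]]'
python3 bolt.py fine 519 -106.3 94.6 b12
```

```text
t: 63.8
ee_pos: [521.8, -106.6, 26.6]
orientation: [3.138, 0.125, 0.009]
ft_force: [0.1, 0.3, -0.9]
width: 39.6
t 63.80 pos [ 521.8 -106.6   26.6] x [0.997 0.079 0.006] z [ 0.006 -0.001 -1.   ] F [ 0.1  0.3 -0.9] w 39.6 q [-0.22  0.61  1.94  0.    0.59 -0.3 ]
fine x 519.2 y -106.2 yaw 94.8 deg resid 0.21
z60 turn [ 0.002 -0.006 -0.004] shift [ -2.3  -0.5 -33.4] rows>=0.8
z14 turn [ 0.002 -0.006 -0.004] shift [-2.6 -0.6 12.6] rows>=0.3
```

View pics/b12.png

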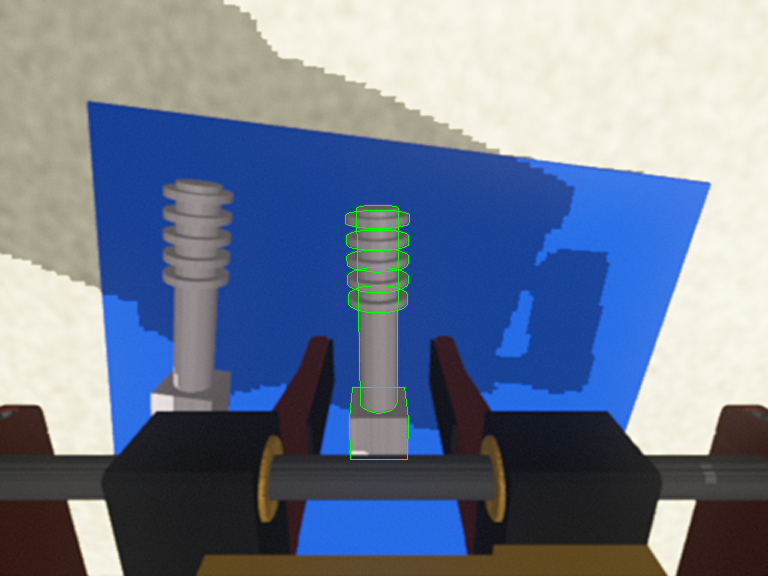

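```bash
python3 -m handwheel '[[[0,-0.006,0],[-2,-0.4,3],0.45],[[0,0,0],[0,0,5],0.45],[[0,0,0],[0,0,3],0.45],[[0,0,0],[0,0,1],0.45],[[0,0,0],[0,0,0],0],[[0,0,0],[0,0,0],0],[[0,0,0],[0,0,0],0],[[0,0,0],[0,0,0],0],[[0,0,0],[0,0,0],0],[[0,0,0],[0,0,0],0]]'
python3 off.py 519.2 -106.2
```

```text
t: 64.68
ee_pos: [519.8, -106.3, 13.4]
orientation: [3.137, 0.125, -0.0]
ft_force: [-0.6, 0.7, -2.1]
width: 15.5
t 64.68 pos [ 519.8 -106.3   13.4] x [ 0.997  0.079 -0.   ] z [-0.    -0.002 -1.   ] F [-0.6  0.7 -2.1] w 15.5 q [-0.22  0.64  1.94 -0.    0.57 -0.3 ]
bolt offset threadward 0.2 lateral -0.6 seat TCP z 28.4
```

```bash
python3 -m handwheel '[[[0,0,0],[0,0,-8],0],[[0,0,0],[0,0,-20],0],[[0,0,0],[0,0,-30],0],[[0,0,0],[0,0,-30],0],[[0,0,0],[0,0,-25],0],[[0,0,0.084],[0,0,0],0],[[0,0,0.084],[0,0,0],0],[[0,0,0],[0,0,0],0],[[0,0,0],[-3,-20,0],0],[[0,0,0],[-6,-30,0],0]]'
python3 tgt.py fine 0 0.2 125
```

```text
t: 65.52
ee_pos: [514.3, -57.8, 135.4]
orientation: [3.135, -0.149, -0.001]
ft_force: [0.3, 0.8, -2.0]
width: 15.2
t 65.52 pos [514.3 -57.8 135.4] x [ 0.995 -0.095 -0.001] z [-0.001 -0.003 -1.   ] F [ 0.3  0.8 -2. ] w 15.2 q [-0.13  0.41  1.93 -0.    0.8  -0.04]
TCP err along axis -251.0 lateral -33.7
z125 turn [ 0.003  0.001 -0.007] shift [ -35.3 -250.8    9.7] rows>=6.1
```

```bash
python3 -m handwheel '[[[0,0,-0.006],[-5,-36,0],0],[[0,0,0],[-5,-36,0],0],[[0,0,0],[-5,-36,0],0],[[0,0,0],[-5,-36,0],0],[[0,0,0],[-4,-34,0],0],[[0,0,0],[-4,-28,0],0],[[0,0,0],[-3,-20,0],0],[[0,0,0],[-2,-12,0],0],[[0,0,0],[0,0,0],0],[[0,0,0],[0,0,0],0]]'
python3 tgt.py fine 0 0.2 66
```

```text
t: 66.35
ee_pos: [494.8, 196.2, 134.4]
orientation: [3.136, -0.094, -0.01]
ft_force: [-0.5, -0.7, -1.8]
width: 15.3
t 66.35 pos [494.8 196.2 134.4] x [ 0.998 -0.06  -0.007] z [-0.007 -0.004 -1.   ] F [-0.5 -0.7 -1.8] w 15.3 q [ 0.36  0.43  1.9  -0.    0.82  0.42]
TCP err along axis 0.3 lateral 8.1
z66 turn [0.004 0.006 0.029] shift [ 8.5  0.3 68.3] rows>=1.7
```

```bash
python3 -m handwheel '[[[0.004,0.006,0.015],[2,-3,0],0],[[0,0,0],[0,0,5],0],[[0,0,0],[0,0,14],0],[[0,0,0],[0,0,16],0],[[0,0,0],[0,0,16],0],[[0,0,0],[0,0,10],0],[[0,0,0],[0,0,4],0],[[0,0,0],[0,0,0],0],[[0,0,0],[0,0,0],0],[[0,0,0],[0,0,0],0]]'
python3 tgt.py fine 0 0.2 43
```

```text
t: 67.18
ee_pos: [498.5, 191.9, 66.1]
orientation: [3.138, -0.128, -0.0]
ft_force: [0.3, -0.5, -1.8]
width: 15.1
t 67.18 pos [498.5 191.9  66.1] x [ 0.997 -0.081 -0.   ] z [-0.    -0.001 -1.   ] F [ 0.3 -0.5 -1.8] w 15.1 q [ 0.35  0.54  1.92 -0.    0.68  0.43]
TCP err along axis -3.7 lateral 4.1
z43 turn [0.001 0.    0.007] shift [ 4.1 -3.7 23.1] rows>=0.6
```

```bash
python3 -m handwheel '[[[0,0,0.007],[2,-2,0],0],[[0,0,0],[2,-1.7,2],0],[[0,0,0],[0,0,5],0],[[0,0,0],[0,0,6],0],[[0,0,0],[0,0,5],0],[[0,0,0],[0,0,3],0],[[0,0,0],[0,0,1],0],[[0,0,0],[0,0,0],0],[[0,0,0],[0,0,0],0],[[0,0,0],[0,0,0],0]]'
python3 tgt.py fine 0 0.2 41
```

```text
t: 68.02
ee_pos: [504.7, 196.5, 43.7]
orientation: [-3.138, 0.139, -0.005]
ft_force: [-0.5, -0.3, -1.8]
width: 15.3
t 68.02 pos [504.7 196.5  43.7] x [ 0.996 -0.088  0.003] z [ 0.003  0.001 -1.   ] F [-0.5 -0.3 -1.8] w 15.3 q [ 0.35  0.59  1.91 -0.    0.64  0.44]
TCP err along axis 1.4 lateral -1.7
z41 turn [-0.001 -0.003  0.   ] shift [-1.8  1.4  2.7] rows>=0.1
```

```bash
python3 -m handwheel '[[[0,-0.003,0],[-1.7,1.4,0],0],[[0,0,0],[0,0,0],0],[[0,0,0],[0,0,0],0],[[0,0,0],[0,0,2],0],[[0,0,0],[0,0,2],0],[[0,0,0],[0,0,1],0],[[0,0,0],[0,0,0],0],[[0,0,0],[0,0,0],0],[[0,0,0],[0,0,0],0],[[0,0,0],[0,0,0],0]]'
python3 tgt.py fine 0 0.2 28.5
```

```text
t: 68.85
ee_pos: [503.1, 195.2, 38.8]
orientation: [-3.137, 0.139, -0.002]
ft_force: [0.8, -0.3, -2.0]
width: 15.0
t 68.85 pos [503.1 195.2  38.8] x [ 0.996 -0.088  0.001] z [ 0.001  0.001 -1.   ] F [ 0.8 -0.3 -2. ] w 15.0 q [0.35 0.6  1.92 0.   0.63 0.43]
TCP err along axis -0.0 lateral -0.2
z28.5 turn [-0.001 -0.001 -0.   ] shift [-0.2 -0.  10.3] rows>=0.2
```

```bash
python3 -m handwheel '[[[0,0,0],[0,0,2],0],[[0,0,0],[0,0,2],0],[[0,0,0],[0,0,2],0],[[0,0,0],[0,0,2],0],[[0,0,0],[0,0,1.5],0],[[0,0,0],[0,0,0.5],0],[[0,0,0],[0,0,0],0],[[0,0,0],[0,0,0],0],[[0,0,0],[0,0,0],0],[[0,0,0],[0,0,0],0]]'
python3 tgt.py fine 0 0.2 28.5
```

```text
t: 69.68
ee_pos: [504.4, 195.5, 28.3]
orientation: [-3.136, 0.139, -0.005]
ft_force: [0.9, 0.4, -2.0]
width: 14.9
t 69.68 pos [504.4 195.5  28.3] x [ 0.996 -0.088  0.003] z [ 0.004  0.002 -1.   ] F [ 0.9  0.4 -2. ] w 14.9 q [0.35 0.62 1.92 0.   0.61 0.43]
TCP err along axis 0.4 lateral -1.5
z28.5 turn [-0.002 -0.003  0.   ] shift [-1.5  0.4 -0.2] rows>=0.0
```

```bash
python3 -m handwheel '[[[0,0,0],[-1.3,0.3,0.2],0],[[0,0,0],[0,0,0.5],0],[[0,0,0],[0,0,0],0.3],[[0,0,0],[0,0,0],0.3],[[0,0,0],[0,0,0],0.3],[[0,0,0],[0,0,0],0.3],[[0,0,0],[0,0,-10],0.3],[[0,0,0],[0,0,-25],0.3],[[0,0,0],[0,0,-35],0.3],[[0,0,0],[0,0,-20],0.3]]'
python3 case.py c6; python3 chk.py c6 fine 0 k5
python3 - <<'E'
from h import *
go([443,-104,130],down(np.radians(2)))
E
```

```text
t: 70.52
ee_pos: [498.8, 193.9, 117.5]
orientation: [3.137, -0.139, -0.011]
ft_force: [0.8, -0.2, 0.7]
width: 26.5
t 70.52 pos [498.8 193.9 117.5] x [ 0.996 -0.088 -0.007] z [-0.007 -0.002 -1.   ] F [ 0.8 -0.2  0.7] w 26.5 q [0.35 0.46 1.9  0.   0.79 0.44]
 turn [ 0.     0.003 -0.123] shift [-30.9 302.5  -9.5] rows>=7.3
```

View pics/k5.png

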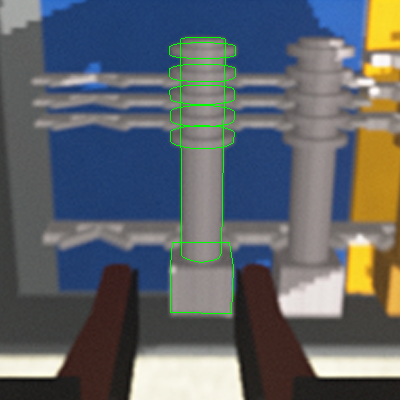

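Good. Last steel bolt, near (443,-104).

```bash
python3 -m handwheel '[[[0,0,0],[-4,38,-3],0.45],[[0,0,0],[-4,38,-2],0.45],[[0,0,0],[-4,38,-2],0.45],[[0,0,0],[-4,38,-1],0.45],[[0,0,0],[-4,38,0],0.45],[[0,0,0],[-4,38,0],0.45],[[0,0,0],[-3,35,0],0.45],[[0,0,0],[-3,25,0],0.45],[[0,0,0],[0,8,0],0.45],[[0,0,0],[0,0,0],0.45]]'
python3 bolt.py fine 443 -104 88 b13
```

```text
t: 71.4
ee_pos: [446.2, -106.4, 135.8]
orientation: [-3.135, 0.13, -0.021]
ft_force: [-0.2, 1.2, 0.3]
width: 39.5
t 71.40 pos [ 446.2 -106.4  135.8] x [ 0.997 -0.082  0.013] z [ 0.013  0.003 -1.   ] F [-0.2  1.2  0.3] w 39.5 q [-0.26  0.33  2.06  0.01  0.74 -0.19]
fine x 443.1 y -102.4 yaw 85.6 deg resid 0.06
z60 turn [-0.004 -0.013 -0.005] shift [-4.3 -2.7 75.7] rows>=1.8
z14 turn [-0.004 -0.013 -0.005] shift [ -4.9  -2.5 121.7] rows>=2.9
```

View pics/b13.png

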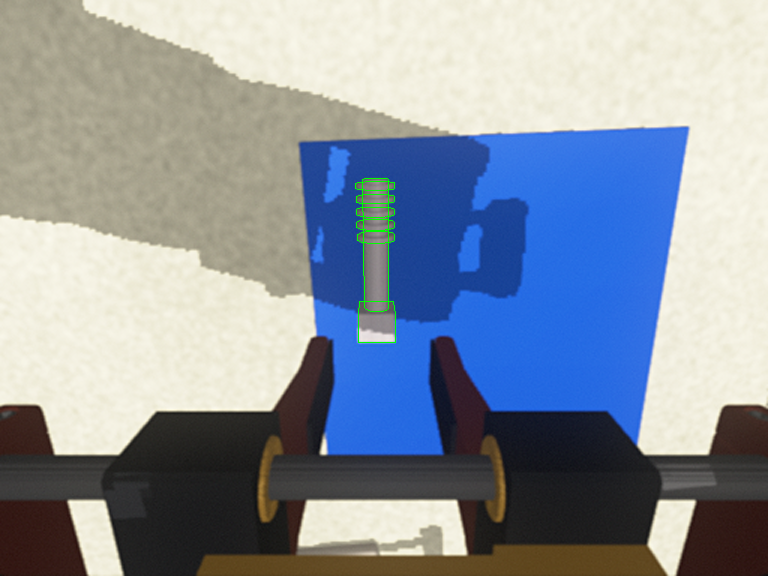

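```bash
python3 -m handwheel '[[[-0.004,-0.013,-0.005],[-3,-2,0],0.45],[[0,0,0],[0,0,5],0.45],[[0,0,0],[0,0,15],0.45],[[0,0,0],[0,0,20],0.45],[[0,0,0],[0,0,20],0.45],[[0,0,0],[0,0,20],0.45],[[0,0,0],[0,0,13],0.45],[[0,0,0],[0,0,4],0.45],[[0,0,0],[0,0,0],0.45],[[0,0,0],[0,0,0],0.45]]'
python3 bolt.py fine 443 -102.5 85.6 b14
```

```text
t: 72.28
ee_pos: [446.5, -90.8, 33.9]
orientation: [-3.14, 0.092, 0.0]
ft_force: [0.3, -0.3, 0.2]
width: 38.9
t 72.28 pos [446.5 -90.8  33.9] x [ 0.998 -0.059 -0.   ] z [-0.  0. -1.] F [ 0.3 -0.3  0.2] w 38.9 q [-0.23  0.54  2.1   0.    0.51 -0.17]
fine x 443.1 y -102.4 yaw 85.6 deg resid 0.28
z60 turn [-0.    -0.     0.018] shift [ -2.9  11.7 -25.9] rows>=0.7
z14 turn [-0.    -0.     0.018] shift [-2.9 11.7 20.1] rows>=0.6
```

```bash
python3 -m handwheel '[[[0,0,0.018],[-1.5,6,0],0.45],[[0,0,0],[-1.5,5.5,0],0.45],[[0,0,0],[0,0,0],0.45],[[0,0,0],[0,0,4],0.45],[[0,0,0],[0,0,4],0.45],[[0,0,0],[0,0,2],0.45],[[0,0,0],[0,0,0],0.45],[[0,0,0],[0,0,0],0.45],[[0,0,0],[0,0,0],0.45],[[0,0,0],[0,0,0],0.45]]'
python3 bolt.py fine 443 -102.5 85.6 b15
```

```text
t: 73.17
ee_pos: [444.8, -104.2, 26.2]
orientation: [3.138, -0.125, 0.01]
ft_force: [-0.0, 0.3, -0.1]
width: 39.7
t 73.17 pos [ 444.8 -104.2   26.2] x [ 0.997 -0.08   0.006] z [ 0.006 -0.001 -1.   ] F [-0.   0.3 -0.1] w 39.7 q [-0.26  0.55  2.1   0.    0.48 -0.18]
fine x 443.2 y -102.4 yaw 85.6 deg resid 0.21
z60 turn [ 0.001 -0.006 -0.002] shift [ -1.6  -1.6 -33.8] rows>=0.8
z14 turn [ 0.001 -0.006 -0.002] shift [-1.9 -1.7 12.2] rows>=0.3
```

View pics/b15.png

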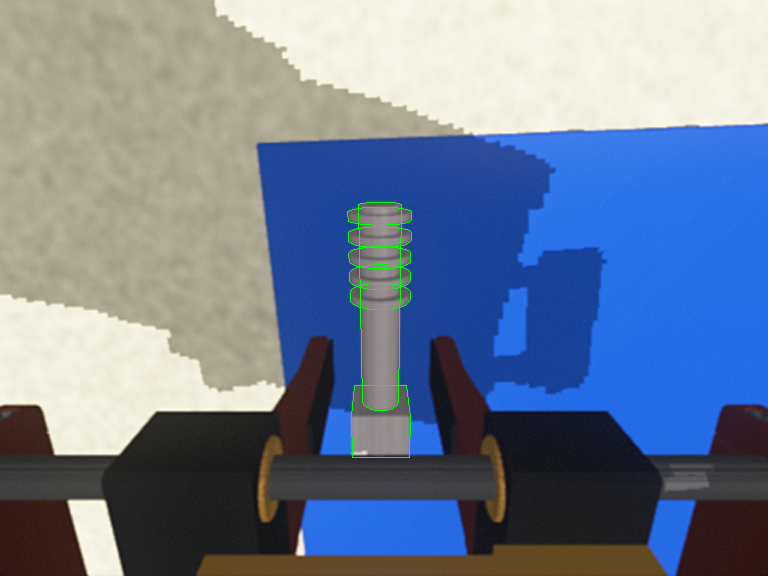

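```bash
python3 -m handwheel '[[[0,-0.006,0],[-1.6,-1.6,3],0.45],[[0,0,0],[0,0,5],0.45],[[0,0,0],[0,0,3],0.45],[[0,0,0],[0,0,1],0.45],[[0,0,0],[0,0,0],0],[[0,0,0],[0,0,0],0],[[0,0,0],[0,0,0],0],[[0,0,0],[0,0,0],0],[[0,0,0],[0,0,0],0],[[0,0,0],[0,0,0],0]]'
python3 off.py 443.2 -102.4
```

```text
t: 74.05
ee_pos: [443.5, -102.1, 12.7]
orientation: [3.138, -0.124, -0.0]
ft_force: [-0.5, 1.2, -2.6]
width: 15.0
t 74.05 pos [ 443.5 -102.1   12.7] x [ 0.997 -0.079  0.   ] z [-0.    -0.001 -1.   ] F [-0.5  1.2 -2.6] w 15.0 q [-0.25  0.58  2.1  -0.    0.46 -0.17]
bolt offset threadward -0.3 lateral -0.2 seat TCP z 27.7
```

```bash
python3 -m handwheel '[[[0,0,0],[0,0,-8],0],[[0,0,0],[0,0,-20],0],[[0,0,0],[0,0,-30],0],[[0,0,0],[0,0,-30],0],[[0,0,0],[0,0,-25],0],[[0,0,0.01],[0,0,0],0],[[0,0,0],[0,0,0],0],[[0,0,0],[0,-15,0],0],[[0,0,0],[-1,-30,0],0],[[0,0,0],[-1,-36,0],0]]'
python3 tgt.py fine 42 -0.3 125
```

```text
t: 74.88
ee_pos: [445.4, -22.8, 129.9]
orientation: [3.137, -0.153, -0.009]
ft_force: [1.0, 0.1, -1.9]
width: 15.5
t 74.88 pos [445.4 -22.8 129.9] x [ 0.995 -0.097 -0.005] z [-0.006 -0.001 -1.   ] F [ 1.   0.1 -1.9] w 15.5 q [-0.08  0.33  2.08 -0.    0.73  0.02]
TCP err along axis -222.7 lateral -4.0
z125 turn [ 0.001  0.005 -0.009] shift [  -6.  -222.6    4.6] rows>=5.3
```

```bash
python3 -m handwheel '[[[0,0.005,-0.009],[-1,-38,0],0],[[0,0,0],[-1,-38,0],0],[[0,0,0],[-1,-36,0],0],[[0,0,0],[-1,-32,0],0],[[0,0,0],[-1,-26,0],0],[[0,0,0],[-1,-20,0],0],[[0,0,0],[0,-12,0],0],[[0,0,0],[0,0,0],0],[[0,0,0],[0,0,0],0],[[0,0,0],[0,0,0],0]]'
python3 tgt.py fine 42 -0.3 66
```

```text
t: 75.72
ee_pos: [448.0, 191.3, 115.9]
orientation: [3.131, -0.131, -0.031]
ft_force: [-0.1, -0.2, -2.4]
width: 14.8
t 75.72 pos [448.  191.3 115.9] x [ 0.996 -0.084 -0.02 ] z [-0.02  -0.007 -1.   ] F [-0.1 -0.2 -2.4] w 14.8 q [0.38 0.41 1.99 0.   0.76 0.46]
TCP err along axis -9.2 lateral 12.3
z66 turn [0.008 0.02  0.005] shift [13.3 -9.6 49.5] rows>=1.3
```

```bash
python3 -m handwheel '[[[0.008,0.02,0.005],[7,-5,0],0],[[0,0,0],[5,-4,5],0],[[0,0,0],[0,0,10],0],[[0,0,0],[0,0,12],0],[[0,0,0],[0,0,12],0],[[0,0,0],[0,0,8],0],[[0,0,0],[0,0,2],0],[[0,0,0],[0,0,0],0],[[0,0,0],[0,0,0],0],[[0,0,0],[0,0,0],0]]'
python3 tgt.py fine 42 -0.3 43
```

```text
t: 76.55
ee_pos: [462.6, 194.6, 60.5]
orientation: [3.137, -0.152, 0.001]
ft_force: [-0.3, -0.1, -2.9]
width: 14.9
t 76.55 pos [462.6 194.6  60.5] x [ 0.995 -0.097  0.001] z [ 0.    -0.001 -1.   ] F [-0.3 -0.1 -2.9] w 14.9 q [ 0.38  0.52  1.99 -0.    0.63  0.47]
TCP err along axis -4.7 lateral -1.9
z43 turn [ 0.001 -0.001 -0.009] shift [-2.  -4.7 17.5] rows>=0.4
```

```bash
python3 -m handwheel '[[[0,0,-0.009],[-1,-2.5,0],0],[[0,0,0],[-1,-2,0],0],[[0,0,0],[0,0,4],0],[[0,0,0],[0,0,5],0],[[0,0,0],[0,0,4],0],[[0,0,0],[0,0,3],0],[[0,0,0],[0,0,1],0],[[0,0,0],[0,0,0],0],[[0,0,0],[0,0,0],0],[[0,0,0],[0,0,0],0]]'
python3 tgt.py fine 42 -0.3 38.5
```

```text
t: 77.38
ee_pos: [461.9, 200.5, 43.2]
orientation: [-3.138, 0.136, -0.005]
ft_force: [0.3, 0.6, -1.7]
width: 15.3
t 77.38 pos [461.9 200.5  43.2] x [ 0.996 -0.086  0.003] z [ 0.003  0.    -1.   ] F [ 0.3  0.6 -1.7] w 15.3 q [ 0.39  0.56  2.   -0.    0.59  0.47]
TCP err along axis 1.1 lateral -0.7
z38.5 turn [-0.    -0.003  0.002] shift [-0.8  1.1  4.7] rows>=0.1
```

```bash
python3 -m handwheel '[[[0,-0.003,0.002],[-0.7,1.1,0],0],[[0,0,0],[0,0,0],0],[[0,0,0],[0,0,0],0],[[0,0,0],[0,0,2],0],[[0,0,0],[0,0,2],0],[[0,0,0],[0,0,1],0],[[0,0,0],[0,0,0],0],[[0,0,0],[0,0,0],0],[[0,0,0],[0,0,0],0],[[0,0,0],[0,0,0],0]]'
python3 tgt.py fine 42 -0.3 28
```

```text
t: 78.22
ee_pos: [461.4, 199.3, 38.0]
orientation: [-3.138, 0.14, -0.001]
ft_force: [-0.1, 1.0, -2.8]
width: 15.2
t 78.22 pos [461.4 199.3  38. ] x [ 0.996 -0.089  0.001] z [ 0.001  0.001 -1.   ] F [-0.1  1.  -2.8] w 15.2 q [0.38 0.57 2.   0.   0.58 0.47]
TCP err along axis -0.1 lateral -0.3
z28 turn [-0.001 -0.001 -0.   ] shift [-0.3 -0.1 10. ] rows>=0.2
```

```bash
python3 -m handwheel '[[[0,0,0],[0,0,2],0],[[0,0,0],[0,0,2],0],[[0,0,0],[0,0,2],0],[[0,0,0],[0,0,2],0],[[0,0,0],[0,0,1.5],0],[[0,0,0],[0,0,0.5],0],[[0,0,0],[0,0,0],0],[[0,0,0],[0,0,0],0],[[0,0,0],[0,0,0],0],[[0,0,0],[0,0,0],0]]'
python3 tgt.py fine 42 -0.3 27.7
```

```text
t: 79.05
ee_pos: [462.6, 199.7, 27.7]
orientation: [-3.137, 0.139, -0.005]
ft_force: [0.2, 0.1, -1.6]
width: 15.7
t 79.05 pos [462.6 199.7  27.7] x [ 0.996 -0.089  0.003] z [ 0.003  0.001 -1.   ] F [ 0.2  0.1 -1.6] w 15.7 q [0.38 0.59 2.   0.   0.56 0.47]
TCP err along axis 0.4 lateral -1.5
z27.7 turn [-0.002 -0.003 -0.   ] shift [-1.5  0.4 -0. ] rows>=0.0
```

```bash
python3 -m handwheel '[[[0,0,0],[-1.3,0.3,0.2],0],[[0,0,0],[0,0,0.4],0],[[0,0,0],[0,0,0],0.3],[[0,0,0],[0,0,0],0.3],[[0,0,0],[0,0,0],0.3],[[0,0,0],[0,0,0],0.3],[[0,0,0],[0,0,-10],0.3],[[0,0,0],[0,0,-25],0.3],[[0,0,0],[0,0,-35],0.3],[[0,0,0],[0,0,-20],0.3]]'
python3 case.py c7; python3 chk.py c7 fine 42 k6
```

```text
t: 79.88
ee_pos: [457.3, 198.1, 117.2]
orientation: [3.136, -0.14, -0.011]
ft_force: [0.9, 0.2, 0.7]
width: 26.7
t 79.88 pos [457.3 198.1 117.2] x [ 0.996 -0.089 -0.007] z [-0.007 -0.002 -1.   ] F [0.9 0.2 0.7] w 26.7 q [0.38 0.42 1.98 0.   0.75 0.47]
```

View pics/k6.png

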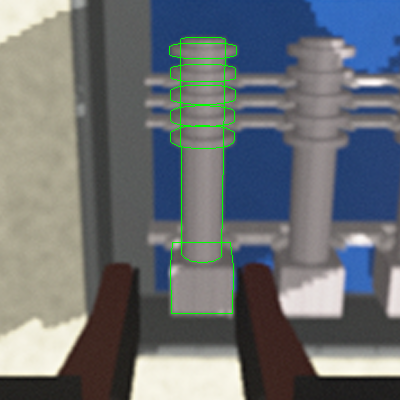

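```bash
python3 -m handwheel '[[[0,0,0],[10,10,-10],0.3],[[0,0,0],[15,10,-10],0.3],[[0,0,0],[20,5,-10],0.3],[[0,0,0],[20,5,-10],0.3],[[0,0,0],[20,5,-5],0.3],[[0,0,0],[15,5,0],0.3],[[0,0,0],[0,0,0],0.3],[[0,0,0],[0,0,0],0.3],[[0,0,0],[0,0,0],0.3],[[0,0,0],[0,0,0],0.3]]'
python3 case.py c8
```

```text
t: 80.77
ee_pos: [556.0, 148.5, 173.2]
orientation: [-3.138, 0.137, -0.001]
ft_force: [-0.1, 0.0, -0.3]
width: 26.4
t 80.77 pos [556.  148.5 173.2] x [ 0.996 -0.087  0.001] z [ 0.001  0.001 -1.   ] F [-0.1  0.  -0.3] w 26.4 q [0.24 0.42 1.78 0.   0.93 0.33]
```

View pics/c8.png

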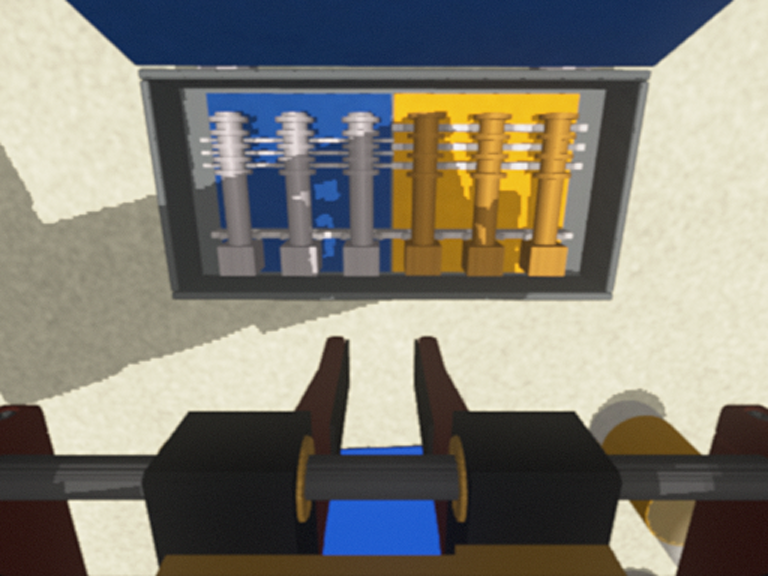

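All six are in their plates, with the heads at the front in row 260 and the threads towards the lid. I'll check each one against the model, then check the lid, lamp, bottle and tub.

```bash
python3 - <<'E'
import sys; sys.argv=["x","c8","fine","0","kx"]
from chk import *
p=np.load("c8.npy",allow_pickle=True).item()["p"]
s=3;x0,y0,w,h=110,60,290,140
im=cv2.resize(p["pixels"][y0:y0+h,x0:x0+w,::-1],None,fx=2.7,fy=2.7,interpolation=cv2.INTER_CUBIC);s=2.7
for k in O:
  for l in(-42,0,42):
    t=O[k]+l*vv
    for P in parts(k):
        q=(proj(p,R.from_euler("z",yaw).apply(P)+[*t,30])-[x0,y0]+.5)*s-.5; cv2.polylines(im,[cv2.convexHull(np.round(q).astype(np.int32))],True,(0,255,0),1)
cv2.imwrite("pics/k8.png",im)
for c in("scene","top"):
    g=ctrl.get_image(c); save(g,"fin_"+c,1.5 if c=="scene" else 1)
    for n in("lamp_tube","lamp_hinge","lid_handle","bottle","tub"): print(c,n,spot(g,n)[:2])
E
```

```text
scene lamp_tube [(0.85, [467.6, -392.3, 186.9]), (0.66, [522.1, -156.5, -0.8])]
scene lamp_hinge [(0.75, [379.3, -395.1, 48.6]), (0.21, [520.9, -158.3, 0.6])]
scene lid_handle [(0.83, [582.4, 331.3, 210.8]), (0.62, [588.7, 189.7, 29.7])]
scene bottle [(0.83, [751.1, -19.1, 4.3]), (0.19, [464.9, -392.5, 188.4])]
scene tub [(0.69, [777.7, -226.8, -4.2])]
top lamp_tube [(0.71, [461.4, -399.9, 192.1]), (0.52, [629.1, 180.6, 29.2])]
top lamp_hinge [(0.87, [379.3, -398.5, 52.4])]
top lid_handle [(0.93, [581.3, 333.8, 214.4])]
top bottle [(0.93, [755.0, -24.1, 4.3])]
top tub []
```

View pics/k8.png

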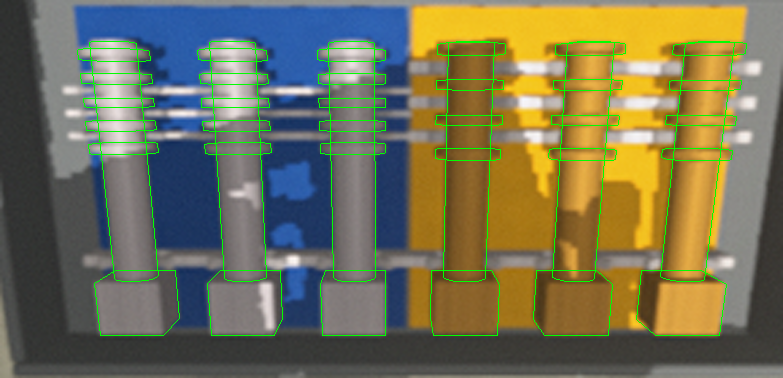

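View pics/fin_scene.png

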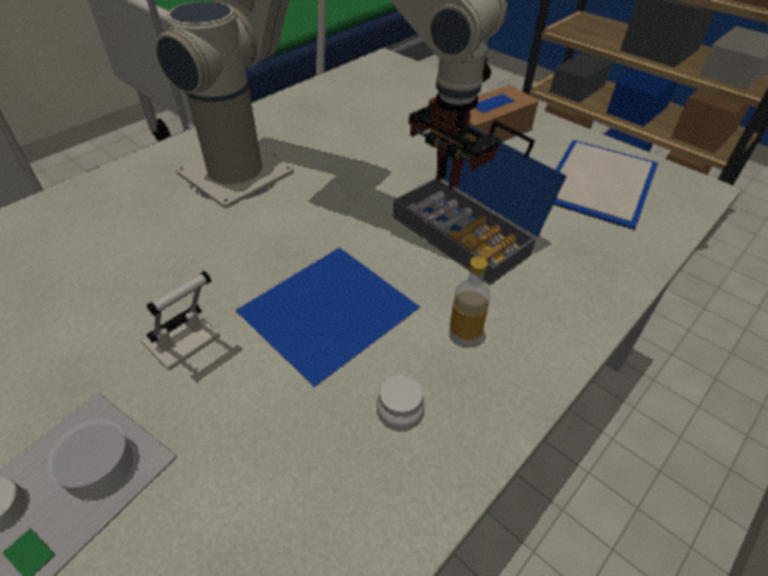

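Everything matches the seated model. The mat is empty, the lid is on its stop, the lamp is near 59°, and the bottle and tub haven't moved. The robot is clear at z = 173, so I'm handing in.

```bash
python3 -m handwheel '[[[0,0,0],[0,5,-8],0.3],[[0,0,0],[0,5,-8],0.3],[[0,0,0],[0,5,-8],0.3],[[0,0,0],[0,0,0],0.3],[[0,0,0],[0,0,0],0.3],[[0,0,0],[0,0,0],0.3],[[0,0,0],[0,0,0],0.3],[[0,0,0],[0,0,0],0.3],[[0,0,0],[0,0,0],0.3],[[0,0,0],[0,0,0],0.3]]'
python3 - <<'E'
from h import *
st(); print(ctrl.close_job())
E
```

```text
t: 82.25
ee_pos: [555.9, 131.2, 200.9]
orientation: [-3.137, 0.139, -0.005]
ft_force: [-0.5, 0.7, 0.8]
width: 26.5
t 82.25 pos [555.9 131.2 200.9] x [ 0.996 -0.088  0.003] z [ 0.003  0.001 -1.   ] F [-0.5  0.7  0.8] w 26.5 q [0.21 0.38 1.78 0.   0.98 0.3 ]
the job is handed in; nothing more can be done
None
```

I opened the lid onto its stop, set the lamp, and laid all six bolts in their plates: three steel on the blue plate, three brass on the yellow, heads to the front. I handed in at about 82 s of the 210 s; the hand-in gives no verdict.

**Last checks:**
- **Bolts:** in the final wrist picture, the outline of a fully seated, level bolt matched all six. None of them met resistance on the way down.
- **Lid:** the handle was seen at about (582, 332, 212) mm, which fits 1.9 rad.
- **Lamp:** the cameras put the arm at about 1.03 rad, just under 60° and inside the 5° limit.
- **Bottle and tub:** the bottle was where it started in both cameras. The tub was where it started in the scene camera, but the network missed it in the top view.
- **Robot:** it was clear of everything, with no contact force.

**What didn't go smoothly:** the arm overshot by up to about 15 mm after fast moves, so I corrected it before every grasp and placement. While lowering the second brass bolt, the tool was 9 mm too far forward with about 3 N of sideways force, and the head may have touched the case's front wall. I lifted it and realigned, and it seated normally.

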